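Measure out one level scoop of walnuts

ROBOT

A 6-joint arm with a two-finger parallel gripper is mounted at the origin on a cart in front of the work surface, level with it; the furniture and walls round the work are solid. World frame = base frame: x ahead of the robot, y to its left, z up, the work surface at z = 0. Lengths are in m, angles in rad, forces in N, time in s.
With the tool pointing down it reaches from about 0.375 to 0.925 m from the base axis. Payload 5.7 kg.
Tool frame: the origin (TCP) lies on the centre line of the jaws, within the pads' length; the fingertips stand 8 mm ahead of it and the grasp point (between the pads) lies 11 mm behind it; z points along the fingers, y is the line along which they close (so a half turn about z gives the same grasp; the last joint's range is limited). The gripper opens to 88 mm and grips with 3 to 60 N. Pads are 20 mm wide; open, the fingers measure 115 mm over their backs; the gripper's body (75 mm by 178 mm) begins 61 mm behind the grasp point.
Start: joints at [-1.441, 0.359, 1.51, -0, 1.272, -0.115], TCP at [0.145, -0.582, 0.231] pointing down, gripper open.
Joint ranges: [-2.97, 2.97], [-1.01, 2.36], [0.21, 2.38], [-0.96, 4.11], [0.2, 2.71], [-2.98, 2.98]. Speed limits (rad/s): [2.39, 2.39, 3.14, 3.14, 3.14, 3.14].

INTERFACE

Orientations are given as a 3x3 rotation matrix whose columns are the frame's x, y, z axes.
In Python, from bench import sense, camera, hand_in gives the robot as it stands.
- The arm moves only by the shell command python3 -m crank 'ROWS' [OPENING] [FORCE]. ROWS is JSON, a list of rows, each an object of numbers: "dx", "dy", "dz": the shift along the tool's x, y, z each as a share of 0.1 m, from -1 to 1; "ax", "ay", "az": the turn, a rotation vector about the tool's x, y, z each as a share of pi rad, from -1 to 1. In form: [{"dx": .., "dy": .., "dz": .., "ax": .., "ay": .., "az": ..}, ...]. A call has exactly 10 rows; each row is the pose to reach, as a shift and turn from the pose commanded when the call began, along the tool's axes at that moment, turning the shorter way round; what a row does not reach only later rows make up. A row lasts 1/8 s, in which the tool goes at most 62.5 mm and 10.7 degrees, less where a joint would pass 70% of its speed; a pose out of reach is approached as far as the arm can. A call with a number of a shift or a turn outside -1 to 1 is refused whole. A call with a gripper value outside its range is refused whole. OPENING is the gripper's target within -1 to 1 (fully open at 1, half-way at 0, shut at -1), set as the call begins (- or left out, the last holds). The fingers move at their own pace and stop on an object; FORCE is the grip in N (left out, the last holds). Time passes only in rows, so rows that repeat a pose let the fingers close, or fill a call up. It gives the time, the measured TCP pose, the force, the opening and the grip force at its end, in the units of the state.
- sense(): the state, without advancing time (a new reading comes with each control period).
- camera(name): name is "scene" or "top" or "wrist"; returns a dict with "pixels" (400x640x3 uint8, blue, green, red), "vfov" (degrees; the focal length in pixels is half the picture's height over the tangent of half this angle, whatever the lens; pixels are square), "cx", "cy" (the principal point, pixels), "k1" (the pictures are not rectified: a ray, as slopes to the right and down, at radius r is drawn at 1 + k1 r^2 times it, then the intrinsics apply), "R" (3x3) and "t" (3): a world point X has camera coordinates R X + t. Camera axes: x right, y down, z forward; pixel columns grow to the right and rows downward; lengths in m; the calibration is good to about 2 mm. A picture is of the moment at which its call begins. There is no depth.
- hand_in(): hands the job in; it is judged then, once.
The state is a dict: "clock": time; "joint_pos": joint angles; "joint_velocities": joint speeds; "tau": joint torques, N m; "tool_pos": TCP position; "tcp_rot": TCP orientation; "ft_force": force on the tool from outside, world axes, zero at the start; "ft_torque": the same for the moment, N m; "width": opening from 0.0 (shut) to 1.0 (fully open); "grip_force": force on a finger pad.
Only numpy, scipy, OpenCV 4.12 (cv2) and the standard library are available. Lean on these libraries where they do the work, as an engineer would, in place of code of your own. Each camera call takes 0.05 s, during which the arm holds its last target. There are 200 camera calls.

TASK

Measure one level scoop of walnuts: dig the steel scoop into the nut bin and lift it heaped, with nuts standing above its rim, then draw it level under the bin's steel leveller blade, rim just below the blade, so that the surplus is struck off and drops back into the bin. Set the level scoop, full with one layer of four nuts, upright in the middle of the kitchen scales and let go of it. Take the nuts only with the scoop, spill none, don't ram the bin or its blade, and leave the patterned cup and the red timer alone.

Things in the scene. Friction and masses are not known exactly. Their poses are not given: they have to be found in the camera images.
- scoop: Loose steel measuring scoop, 150 g, on its flat floor. Origin under the floor's middle; z up, x to the nose, handle to -x. Outside: floor x -35 to +33 mm, 86 mm wide, level rim at z 37; sheet 3 mm. Back upright; nose wall leans out 45 degrees from x 33, z 0 to the lip at x 70, z 37 (pitched 45 degrees nose-down it lies flat on a level surface).
- scoop_handle (a point): Place to grasp the scoop: middle of its black plastic handle, at x -87, y 0, z 37 mm in the scoop's frame. The handle is 20 mm wide (across y), 16 mm thick, 100 mm long (x -52 to -152), rising 9 degrees towards its end.
- nut_bin: White nut bin, fixed. Origin 20 mm off the middle of its underside; z up, x from its low front (nearest the robot) to its high back panel. Inside: floor at z 9 mm from x -140 to +120 (upright back panel, top z 165); front slopes up 45 degrees from x -140 to -168, top z 37; 106 mm wide (y -53 to 53), sides upright to z 46, then flared 45 degrees out to y -/+92, top z 84.
- blade_mid (a point): Middle of the lower edge of the fixed steel leveller blade, at x 55, y -72, z 141 mm in the bin's frame, same axes. It juts from the back panel: 130 mm long along x (x -10 to 120), 3 to 5 mm thick, 22 mm high. A level scoop drawn in the bin's -y direction passes under it and out over the side wall (top z 84); what stands above the rim is pushed off its +y side into the bin.
- scales: Flat black digital kitchen scales, fixed, 215 (x) by 165 (y) by 22 mm; origin: centre of the underside; top at z 21 mm; a key, display near the -x edge.
- cup: White cup with a blue and green diamond pattern, 90x114x60 mm, loose bystander; origin under its foot.
- timer: Round red and white wind-up egg timer, 66 mm across, 55 mm high, loose bystander; origin under it.
- walnut_0: Walnut in its shell, tan, 36 mm across, 15 g, rolls; origin at its centre. One of eight alike, lying in one layer on the bin's floor at the start.
- walnut_1: Walnut in its shell, tan, 36 mm across, 15 g, rolls; origin at its centre. One of eight alike.
- walnut_2: Walnut in its shell, tan, 36 mm across, 15 g, rolls; origin at its centre. One of eight alike.
- walnut_3: Walnut in its shell, tan, 36 mm across, 15 g, rolls; origin at its centre. One of eight alike.
- walnut_4: Walnut in its shell, tan, 36 mm across, 15 g, rolls; origin at its centre. One of eight alike.
- walnut_5: Walnut in its shell, tan, 36 mm across, 15 g, rolls; origin at its centre. One of eight alike.
- walnut_6: Walnut in its shell, tan, 36 mm across, 15 g, rolls; origin at its centre. One of eight alike.
- walnut_7: Walnut in its shell, tan, 36 mm across, 15 g, rolls; origin at its centre. One of eight alike.
- scoop_mouth (a point): Centre of the scoop's mouth in the plane of its rim: x 16, y 0, z 37 mm in the scoop's frame. Inside it is 80 mm wide, floor at z 3, with a 9 mm high rib along its middle. Four walnuts, two each side of the rib, fill it level, tops 2 mm over the rim; rocking the scoop beds them down. Nuts lying on these stand about 25 mm above the rim.

How it is judged:
On the way, in this order (a step that is already met when the one before it is completed fails the run):
1. the scoop is lifted off the bin's floor, roughly level, heaped: at least one walnut stands in it above the rim (height (world z) of scoop above 0.035 m and angle between scoop's own z axis and vertical below 0.3 rad and ((x of walnut_0 in the frame of scoop between -0.036 and 0.072 m and y of walnut_0 in the frame of scoop between -0.043 and 0.043 m and z of walnut_0 in the frame of scoop between 0.038 and 0.09 m) or (x of walnut_1 in the frame of scoop between -0.036 and 0.072 m and y of walnut_1 in the frame of scoop between -0.043 and 0.043 m and z of walnut_1 in the frame of scoop between 0.038 and 0.09 m) or (x of walnut_2 in the frame of scoop between -0.036 and 0.072 m and y of walnut_2 in the frame of scoop between -0.043 and 0.043 m and z of walnut_2 in the frame of scoop between 0.038 and 0.09 m) or (x of walnut_3 in the frame of scoop between -0.036 and 0.072 m and y of walnut_3 in the frame of scoop between -0.043 and 0.043 m and z of walnut_3 in the frame of scoop between 0.038 and 0.09 m) or (x of walnut_4 in the frame of scoop between -0.036 and 0.072 m and y of walnut_4 in the frame of scoop between -0.043 and 0.043 m and z of walnut_4 in the frame of scoop between 0.038 and 0.09 m) or (x of walnut_5 in the frame of scoop between -0.036 and 0.072 m and y of walnut_5 in the frame of scoop between -0.043 and 0.043 m and z of walnut_5 in the frame of scoop between 0.038 and 0.09 m) or (x of walnut_6 in the frame of scoop between -0.036 and 0.072 m and y of walnut_6 in the frame of scoop between -0.043 and 0.043 m and z of walnut_6 in the frame of scoop between 0.038 and 0.09 m) or (x of walnut_7 in the frame of scoop between -0.036 and 0.072 m and y of walnut_7 in the frame of scoop between -0.043 and 0.043 m and z of walnut_7 in the frame of scoop between 0.038 and 0.09 m))), for 0.2 s.
2. the level scoop passes under the middle of the leveller blade, its rim within 12 mm below the blade (x of scoop_mouth in the frame of blade_mid between -0.035 and 0.035 m and y of scoop_mouth in the frame of blade_mid between -0.025 and 0.025 m and z of scoop_mouth in the frame of blade_mid between -0.012 and 0.003 m and angle between scoop's own z axis and vertical below 0.15 rad), for 0.05 s.
At the end, for the whole second after the job is handed in: Scoop released, upright, at rest on the scales (floor's middle within 75 mm along, 45 mm across of their centre), holding at least four walnuts, none more than 10 mm above its rim; every other walnut in the bin, none spilt (x of scoop in the frame of scales between -0.075 and 0.075 m and y of scoop in the frame of scales between -0.045 and 0.045 m and z of scoop in the frame of scales between 0.015 and 0.027 m and angle between scoop's own z axis and vertical below 0.08 rad and linear speed of scoop below 0.02 m/s and contact force between scoop and scales above 1.98 N and ((x of walnut_0 in the frame of scoop between -0.036 and 0.072 m and y of walnut_0 in the frame of scoop between -0.043 and 0.043 m and z of walnut_0 in the frame of scoop between 0 and 0.029 m) or (x of walnut_0 in the frame of nut_bin between -0.142 and 0.122 m and y of walnut_0 in the frame of nut_bin between -0.092 and 0.092 m and z of walnut_0 in the frame of nut_bin between 0.01 and 0.085 m)) and ((x of walnut_1 in the frame of scoop between -0.036 and 0.072 m and y of walnut_1 in the frame of scoop between -0.043 and 0.043 m and z of walnut_1 in the frame of scoop between 0 and 0.029 m) or (x of walnut_1 in the frame of nut_bin between -0.142 and 0.122 m and y of walnut_1 in the frame of nut_bin between -0.092 and 0.092 m and z of walnut_1 in the frame of nut_bin between 0.01 and 0.085 m)) and ((x of walnut_2 in the frame of scoop between -0.036 and 0.072 m and y of walnut_2 in the frame of scoop between -0.043 and 0.043 m and z of walnut_2 in the frame of scoop between 0 and 0.029 m) or (x of walnut_2 in the frame of nut_bin between -0.142 and 0.122 m and y of walnut_2 in the frame of nut_bin between -0.092 and 0.092 m and z of walnut_2 in the frame of nut_bin between 0.01 and 0.085 m)) and ((x of walnut_3 in the frame of scoop between -0.036 and 0.072 m and y of walnut_3 in the frame of scoop between -0.043 and 0.043 m and z of walnut_3 in the frame of scoop between 0 and 0.029 m) or (x of walnut_3 in the frame of nut_bin between -0.142 and 0.122 m and y of walnut_3 in the frame of nut_bin between -0.092 and 0.092 m and z of walnut_3 in the frame of nut_bin between 0.01 and 0.085 m)) and ((x of walnut_4 in the frame of scoop between -0.036 and 0.072 m and y of walnut_4 in the frame of scoop between -0.043 and 0.043 m and z of walnut_4 in the frame of scoop between 0 and 0.029 m) or (x of walnut_4 in the frame of nut_bin between -0.142 and 0.122 m and y of walnut_4 in the frame of nut_bin between -0.092 and 0.092 m and z of walnut_4 in the frame of nut_bin between 0.01 and 0.085 m)) and ((x of walnut_5 in the frame of scoop between -0.036 and 0.072 m and y of walnut_5 in the frame of scoop between -0.043 and 0.043 m and z of walnut_5 in the frame of scoop between 0 and 0.029 m) or (x of walnut_5 in the frame of nut_bin between -0.142 and 0.122 m and y of walnut_5 in the frame of nut_bin between -0.092 and 0.092 m and z of walnut_5 in the frame of nut_bin between 0.01 and 0.085 m)) and ((x of walnut_6 in the frame of scoop between -0.036 and 0.072 m and y of walnut_6 in the frame of scoop between -0.043 and 0.043 m and z of walnut_6 in the frame of scoop between 0 and 0.029 m) or (x of walnut_6 in the frame of nut_bin between -0.142 and 0.122 m and y of walnut_6 in the frame of nut_bin between -0.092 and 0.092 m and z of walnut_6 in the frame of nut_bin between 0.01 and 0.085 m)) and ((x of walnut_7 in the frame of scoop between -0.036 and 0.072 m and y of walnut_7 in the frame of scoop between -0.043 and 0.043 m and z of walnut_7 in the frame of scoop between 0 and 0.029 m) or (x of walnut_7 in the frame of nut_bin between -0.142 and 0.122 m and y of walnut_7 in the frame of nut_bin between -0.092 and 0.092 m and z of walnut_7 in the frame of nut_bin between 0.01 and 0.085 m))); the robot touches nothing.
It fails at once if a walnut is gripped or pushed hard by the fingers (over 5 N) (contact force between the fingers and walnut_0 above 5 N or contact force between the fingers and walnut_1 above 5 N or contact force between the fingers and walnut_2 above 5 N or contact force between the fingers and walnut_3 above 5 N or contact force between the fingers and walnut_4 above 5 N or contact force between the fingers and walnut_5 above 5 N or contact force between the fingers and walnut_6 above 5 N or contact force between the fingers and walnut_7 above 5 N).
It fails at once if the bin or its blade is rammed with the scoop (over 45 N) (contact force between scoop and nut_bin above 45 N).
It fails at once if the cup or the timer is moved by more than 30 mm or tipped over (distance of any of cup, timer from where it was at the start of the episode above 0.03 m or angle between any of cup, timer's own z axis and vertical above 0.5 rad).
It also fails if it takes over 72 s, if anything falls off the work surface, if the arm or the gripper's body presses on something with over 40 N, if the wrist force passes 120 N, or if a joint passes its speed limit or range.

## Working session

There is one attempt and no reset: what is moved stays moved. The work goes in short steps, Python scripts to look and compute and a shell command to move; the robot and the scene stay as the last step left them, time stands still between calls to the robot, and variables do not carry over. Pictures are saved under pics/ and viewed, at most 10 in all, crops included, and the job is handed in when it is done.

```bash
ls; mkdir -p pics
cat > h.py <<'E'
import numpy as np, cv2
from bench import sense, camera
def K(c):
    f=200/np.tan(np.radians(c['vfov'])/2); return f
def ray(c,uv):
    f=K(c); p=(np.atleast_2d(uv).astype(float)-[c['cx'],c['cy']])/f
    q=p.copy()
    for _ in range(30): q=p/(1+c['k1']*(q**2).sum(1,keepdims=True))
    d=np.c_[q,np.ones(len(q))]@np.array(c['R']); o=-np.array(c['R']).T@np.array(c['t'])
    return o,d
def plane(c,uv,z):
    o,d=ray(c,uv); return o+d*((z-o[2])/d[:,2])[:,None]
def proj(c,X):
    P=np.atleast_2d(X)@np.array(c['R']).T+np.array(c['t']); q=P[:,:2]/P[:,2:]
    q=q*(1+c['k1']*(q**2).sum(1,keepdims=True)); return q*K(c)+[c['cx'],c['cy']]
E
python3 - <<'E'
from h import *
import pickle
for n in ['scene','top','wrist']:
    c=camera(n); cv2.imwrite(f'pics/{n}0.png',c['pixels']); pickle.dump(c,open(f'{n}0.pkl','wb'))
    print(n,c['vfov'],c['k1'],-np.array(c['R']).T@c['t'])
    print(np.round(c['R'],2).tolist())
a=cv2.imread('pics/scene0.png');b=cv2.imread('pics/top0.png')
print(sense())
E
```

```text
pics
scene 48.48891422464618 -0.0996144125459192 [-0.20502389  0.86744346  0.81141886]
[[-0.7, -0.71, 0.01], [-0.37, 0.36, -0.86], [0.61, -0.61, -0.51]]
top 55.446114740691705 -0.08616676728273379 [0.37681969 0.06423179 1.22456378]
[[-0.03, -1.0, 0.0], [-0.98, 0.03, -0.18], [0.18, -0.01, -0.98]]
wrist 61.26631415371258 -0.04822527396462357 [ 0.2151943  -0.56487237  0.3829295 ]
[[0.24, -0.97, -0.0], [-0.94, -0.23, 0.26], [-0.25, -0.06, -0.97]]
{'clock': 0.15, 'joint_pos': array([-1.44107193e+00,  3.59348417e-01,  1.51116975e+00,  3.04840105e-05,
        1.27250041e+00, -1.15096149e-01]), 'joint_velocities': array([-0.00166347, -0.00196542, -0.00260564, -0.00021841,  0.00109263,
        0.0018823 ]), 'tau': array([ 7.86957189e-04, -5.15758860e+01, -2.71007949e+01,  6.75938814e-02,
        3.06291960e-02, -7.95449091e-05]), 'tool_pos': array([ 0.14536777, -0.58159359,  0.23000277]), 'tcp_rot': array([[ 9.70183028e-01,  2.42373408e-01, -1.55565881e-04],
       [ 2.42373381e-01, -9.70182011e-01,  1.41771276e-03],
       [ 1.92688653e-04, -1.41314588e-03, -9.99998983e-01]]), 'ft_force': array([ 0.46053523, -0.10539439, -0.3370217 ]), 'ft_torque': array([-0.0346632 ,  0.0271191 ,  0.02364063]), 'grip_force': 0.0, 'width': 0.999981376769912}
```

View pics/top0.png

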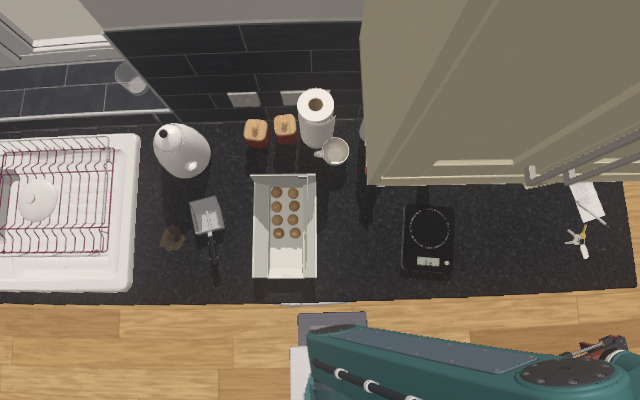

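View pics/scene0.png

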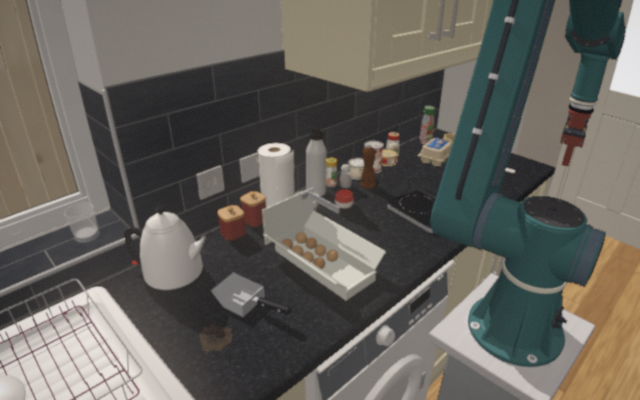

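The top view shows the scoop at (207,218) with its handle towards the robot, the bin at (285,226) with eight nuts at (286,212), the scales at (428,240) and the white cup at (335,150). In the scene view the timer is at (343,197), red and white, right of the bin. Next I'll get coarse positions.

Run:
```python
from h import *
import pickle
c=pickle.load(open('top0.pkl','rb')); s=pickle.load(open('scene0.pkl','rb')); w=pickle.load(open('wrist0.pkl','rb'))
def P(n,uv,z,cc=c): print(n,np.round(plane(cc,uv,z),4).tolist())
P('scoop rim: nose l,r, back l,r',[(190,201),(219,197),(196,237),(224,233)],.037)
P('handle near/far',[(211,237),(215,270)],.045)
P('nuts',[(276,192),(293,193),(277,206),(294,207),(277,220),(293,220),(278,234),(295,234)],.027)
P('bin front top corners L,R, in rim',[(252,277),(316,277)],.06)
P('bin back top corners',[(252,175),(316,177)],.15)
P('cup',[(335,150)],.05); P('scales corners',[(404,205),(454,207),(452,276),(402,273)],.021)
P('timer scene',[(343,197)],.05,s)
im=c['pixels'][130:295,170:350]; im=cv2.resize(im,None,fx=2.5,fy=2.5,interpolation=cv2.INTER_CUBIC)
i2=s['pixels'][170:335,200:400]; i2=cv2.resize(i2,None,fx=1.75,fy=1.75,interpolation=cv2.INTER_CUBIC)
H=np.zeros((413,800,3),np.uint8); H[:im.shape[0],:im.shape[1]]=im; H[:i2.shape[0],450:450+i2.shape[1]]=i2[:,:350]
cv2.imwrite('pics/crop1.png',H)
```

```text
scoop rim: nose l,r, back l,r [[0.6129, 0.47, 0.037], [0.6235, 0.3761, 0.037], [0.4968, 0.4469, 0.037], [0.5075, 0.3578, 0.037]]
handle near/far [[0.495, 0.3967, 0.045], [0.3929, 0.3822, 0.045]]
nuts [[0.6371, 0.1942, 0.027], [0.6324, 0.1395, 0.027], [0.5913, 0.1912, 0.027], [0.5866, 0.1369, 0.027], [0.5461, 0.1915, 0.027], [0.5448, 0.1407, 0.027], [0.5014, 0.1887, 0.027], [0.5001, 0.135, 0.027]]
bin front top corners L,R, in rim [[0.3696, 0.2651, 0.06], [0.3651, 0.0719, 0.06]]
bin back top corners [[0.663, 0.2508, 0.15], [0.652, 0.0642, 0.15]]
cup [[0.7659, 0.0007, 0.05]]
scales corners [[0.585, -0.2175, 0.021], [0.5741, -0.3814, 0.021], [0.354, -0.3561, 0.021], [0.369, -0.1974, 0.021]]
timer scene [[0.6851, -0.1033, 0.05]]
```

View pics/crop1.png

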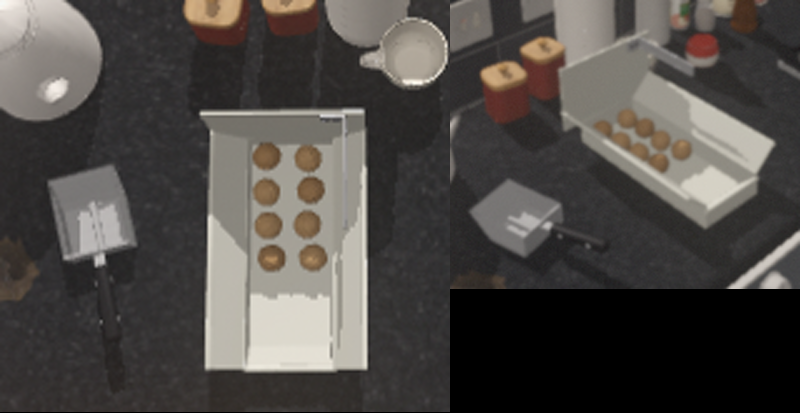

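The crop shows the bin lying almost square to the robot. The nuts are in 4 rows against the back panel, and the blade is at the right end of the back panel (345,115–230 in the crop). The scoop at (95,215) is yawed about 9° and the cup is at (412,52). I'll bring the arm across and look from close by.

```bash
python3 -m crank '[{"dx":1,"dy":-1,"dz":-0.5},{"dx":1,"dy":-1,"dz":-0.5},{"dx":1,"dy":-1,"dz":-0.5},{"dx":1,"dy":-1,"dz":-0.5},{"dx":1,"dy":-1,"dz":-0.5},{"dx":1,"dy":-1,"dz":-0.5},{"dx":1,"dy":-1,"dz":-0.5},{"dx":1,"dy":-1,"dz":-0.5},{"dx":1,"dy":-1,"dz":-0.5},{"dx":1,"dy":-1,"dz":-0.5}]'
python3 -m crank '[{"dx":1,"dy":-1,"dz":-0.7},{"dx":1,"dy":-1,"dz":-0.7},{"dx":1,"dy":-1,"dz":-0.7},{"dx":1,"dy":-1,"dz":-0.7},{"dx":1,"dy":-1,"dz":-0.7},{"dx":1,"dy":-1,"dz":-0.7},{"dx":1,"dy":-1,"dz":-0.7},{"dx":1,"dy":-1,"dz":-0.7},{"dx":1,"dy":-1,"dz":-0.7},{"dx":1,"dy":-1,"dz":-0.7}]'
python3 -m crank '[{"dx":1,"dy":-1},{"dx":1,"dy":-1},{"dx":1,"dy":-1},{"dx":1,"dy":-1},{"dx":1,"dy":-1},{"dx":1,"dy":-1},{"dx":1,"dy":-1},{"dx":1,"dy":-1},{"dx":1,"dy":-1},{"dx":1,"dy":-1}]'
python3 -m crank '[{"dx":0.5,"dy":-1},{"dx":0.5,"dy":-1},{"dx":0.5,"dy":-1},{"dx":0.5,"dy":-1},{"dx":0.5,"dy":-1},{"dx":0.5,"dy":-1},{"dx":0.5,"dy":-1},{"dx":0.5,"dy":-1},{"dx":0.5,"dy":-1},{"dx":0.5,"dy":-1}]'
python3 -m crank '[{"dx":0.3,"dy":-1},{"dx":0.3,"dy":-1},{"dx":0.3,"dy":-1},{"dx":0.3,"dy":-1},{"dx":0.3,"dy":-1},{"dx":0.3,"dy":-1},{"dx":0.3,"dy":-1},{"dx":0.3,"dy":-1},{"dx":0.3,"dy":-1},{"dx":0.3,"dy":-1}]'
python3 -m crank '[{"dx":-0.2,"dy":-1},{"dx":-0.2,"dy":-1},{"dx":-0.2,"dy":-1},{"dx":-0.2,"dy":-1},{"dx":-0.2,"dy":-1},{"dx":-0.2,"dy":-1},{"dx":-0.2,"dy":-1},{"dx":-0.2,"dy":-1},{"dx":-0.2,"dy":-1},{"dx":-0.2,"dy":-1}]'
python3 - <<'E'
from h import *
import pickle
c=camera('wrist'); cv2.imwrite('pics/w1.png',c['pixels']); pickle.dump(c,open('w1.pkl','wb'))
t=camera('top'); pickle.dump(t,open('top1.pkl','wb'))
print(-np.array(c['R']).T@c['t'],sense()['tool_pos'],sense()['joint_pos'])
E
```

```text
[ 0.21520152 -0.56492624  0.38302919] [ 0.14534565 -0.58177563  0.23021652] [-1.44111889e+00  3.59177870e-01  1.51087518e+00 -1.85637577e-05
  1.27252997e+00 -1.15073429e-01]invalid input
invalid input
invalid input
invalid input
invalid input
invalid input
```

View pics/w1.png

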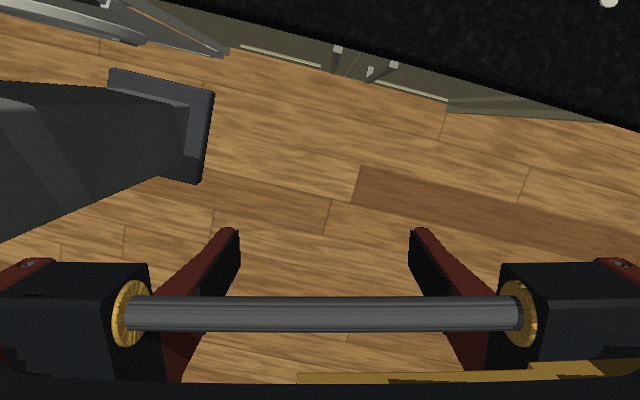

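The arm did not move: every call was refused, and the picture shows only the floor and the open jaws. The rows probably need all six numbers.

```bash
python3 -m crank '[{"dx":1,"dy":-1,"dz":-0.5,"ax":0,"ay":0,"az":0},{"dx":1,"dy":-1,"dz":-0.5,"ax":0,"ay":0,"az":0},{"dx":1,"dy":-1,"dz":-0.5,"ax":0,"ay":0,"az":0},{"dx":1,"dy":-1,"dz":-0.5,"ax":0,"ay":0,"az":0},{"dx":1,"dy":-1,"dz":-0.5,"ax":0,"ay":0,"az":0},{"dx":1,"dy":-1,"dz":-0.5,"ax":0,"ay":0,"az":0},{"dx":1,"dy":-1,"dz":-0.5,"ax":0,"ay":0,"az":0},{"dx":1,"dy":-1,"dz":-0.5,"ax":0,"ay":0,"az":0},{"dx":1,"dy":-1,"dz":-0.5,"ax":0,"ay":0,"az":0},{"dx":1,"dy":-1,"dz":-0.5,"ax":0,"ay":0,"az":0}]'
```

```text
clock: 1.5
tool_pos: [0.2181, -0.4609, 0.2806]
tcp_rot: [[0.97, 0.242, -0.0], [0.242, -0.97, 0.0], [-0.0, -0.0, -1.0]]
ft_force: [0.1, -0.3, -0.2]
width: 0.999
grip_force: 0.0
```

```bash
python3 -m crank '[{"dx":1,"dy":-1,"dz":-0.7,"ax":0,"ay":0,"az":0},{"dx":1,"dy":-1,"dz":-0.7,"ax":0,"ay":0,"az":0},{"dx":1,"dy":-1,"dz":-0.7,"ax":0,"ay":0,"az":0},{"dx":1,"dy":-1,"dz":-0.7,"ax":0,"ay":0,"az":0},{"dx":1,"dy":-1,"dz":-0.7,"ax":0,"ay":0,"az":0},{"dx":1,"dy":-1,"dz":-0.7,"ax":0,"ay":0,"az":0},{"dx":1,"dy":-1,"dz":-0.7,"ax":0,"ay":0,"az":0},{"dx":1,"dy":-1,"dz":-0.7,"ax":0,"ay":0,"az":0},{"dx":1,"dy":-1,"dz":-0.7,"ax":0,"ay":0,"az":0},{"dx":1,"dy":-1,"dz":-0.7,"ax":0,"ay":0,"az":0}]' | sed -n 1,2p
python3 -m crank '[{"dx":1,"dy":-1,"dz":0,"ax":0,"ay":0,"az":0},{"dx":1,"dy":-1,"dz":0,"ax":0,"ay":0,"az":0},{"dx":1,"dy":-1,"dz":0,"ax":0,"ay":0,"az":0},{"dx":1,"dy":-1,"dz":0,"ax":0,"ay":0,"az":0},{"dx":1,"dy":-1,"dz":0,"ax":0,"ay":0,"az":0},{"dx":1,"dy":-1,"dz":0,"ax":0,"ay":0,"az":0},{"dx":1,"dy":-1,"dz":0,"ax":0,"ay":0,"az":0},{"dx":1,"dy":-1,"dz":0,"ax":0,"ay":0,"az":0},{"dx":1,"dy":-1,"dz":0,"ax":0,"ay":0,"az":0},{"dx":1,"dy":-1,"dz":0,"ax":0,"ay":0,"az":0}]' | sed -n 1,2p
python3 -m crank '[{"dx":0.5,"dy":-1,"dz":0,"ax":0,"ay":0,"az":0},{"dx":0.5,"dy":-1,"dz":0,"ax":0,"ay":0,"az":0},{"dx":0.5,"dy":-1,"dz":0,"ax":0,"ay":0,"az":0},{"dx":0.5,"dy":-1,"dz":0,"ax":0,"ay":0,"az":0},{"dx":0.5,"dy":-1,"dz":0,"ax":0,"ay":0,"az":0},{"dx":0.5,"dy":-1,"dz":0,"ax":0,"ay":0,"az":0},{"dx":0.5,"dy":-1,"dz":0,"ax":0,"ay":0,"az":0},{"dx":0.5,"dy":-1,"dz":0,"ax":0,"ay":0,"az":0},{"dx":0.5,"dy":-1,"dz":0,"ax":0,"ay":0,"az":0},{"dx":0.5,"dy":-1,"dz":0,"ax":0,"ay":0,"az":0}]' | sed -n 1,2p
python3 -m crank '[{"dx":0.3,"dy":-1,"dz":0,"ax":0,"ay":0,"az":0},{"dx":0.3,"dy":-1,"dz":0,"ax":0,"ay":0,"az":0},{"dx":0.3,"dy":-1,"dz":0,"ax":0,"ay":0,"az":0},{"dx":0.3,"dy":-1,"dz":0,"ax":0,"ay":0,"az":0},{"dx":0.3,"dy":-1,"dz":0,"ax":0,"ay":0,"az":0},{"dx":0.3,"dy":-1,"dz":0,"ax":0,"ay":0,"az":0},{"dx":0.3,"dy":-1,"dz":0,"ax":0,"ay":0,"az":0},{"dx":0.3,"dy":-1,"dz":0,"ax":0,"ay":0,"az":0},{"dx":0.3,"dy":-1,"dz":0,"ax":0,"ay":0,"az":0},{"dx":0.3,"dy":-1,"dz":0,"ax":0,"ay":0,"az":0}]' | sed -n 1,2p
python3 -m crank '[{"dx":-0.2,"dy":-1,"dz":0,"ax":0,"ay":0,"az":0},{"dx":-0.2,"dy":-1,"dz":0,"ax":0,"ay":0,"az":0},{"dx":-0.2,"dy":-1,"dz":0,"ax":0,"ay":0,"az":0},{"dx":-0.2,"dy":-1,"dz":0,"ax":0,"ay":0,"az":0},{"dx":-0.2,"dy":-1,"dz":0,"ax":0,"ay":0,"az":0},{"dx":-0.2,"dy":-1,"dz":0,"ax":0,"ay":0,"az":0},{"dx":-0.2,"dy":-1,"dz":0,"ax":0,"ay":0,"az":0},{"dx":-0.2,"dy":-1,"dz":0,"ax":0,"ay":0,"az":0},{"dx":-0.2,"dy":-1,"dz":0,"ax":0,"ay":0,"az":0},{"dx":-0.2,"dy":-1,"dz":0,"ax":0,"ay":0,"az":0}]' | sed -n 1,2p
python3 - <<'E'
from h import *
import pickle
c=camera('wrist'); cv2.imwrite('pics/w2.png',c['pixels']); pickle.dump(c,open('w2.pkl','wb'))
print(-np.array(c['R']).T@c['t'],sense()['tool_pos'],sense()['joint_pos'])
E
```

```text
clock: 2.75
tool_pos: [0.2909, -0.3396, 0.3506]
clock: 4.0
tool_pos: [0.3637, -0.2184, 0.3506]
clock: 5.25
tool_pos: [0.388, -0.1092, 0.3507]
clock: 6.5
tool_pos: [0.3929, -0.0049, 0.3507]
clock: 7.75
tool_pos: [0.3493, 0.0873, 0.3507]
[0.41908706 0.1041413  0.50370941] [0.34923905 0.08729534 0.35071174] [ 5.22086644e-02 -1.12897452e-01  1.77117376e+00  1.38142540e-04
  1.48325031e+00  1.37812782e+00]
```

View pics/w2.png

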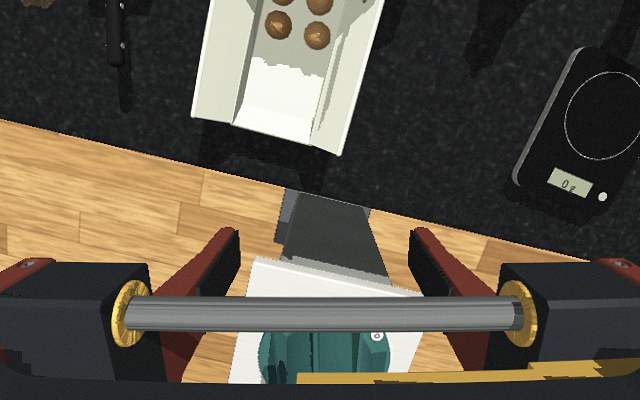

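Only the bin's front edge (265,140) and the scales (590,130) are in view, so I'll go further forward and left.

```bash
python3 -m crank '[{"dx":1,"dy":-0.9,"dz":0,"ax":0,"ay":0,"az":0},{"dx":1,"dy":-0.9,"dz":0,"ax":0,"ay":0,"az":0},{"dx":1,"dy":-0.9,"dz":0,"ax":0,"ay":0,"az":0},{"dx":1,"dy":-0.9,"dz":0,"ax":0,"ay":0,"az":0},{"dx":1,"dy":-0.9,"dz":0,"ax":0,"ay":0,"az":0},{"dx":1,"dy":-0.9,"dz":0,"ax":0,"ay":0,"az":0},{"dx":1,"dy":-0.9,"dz":0,"ax":0,"ay":0,"az":0},{"dx":1,"dy":-0.9,"dz":0,"ax":0,"ay":0,"az":0},{"dx":1,"dy":-0.9,"dz":0,"ax":0,"ay":0,"az":0},{"dx":1,"dy":-0.9,"dz":0,"ax":0,"ay":0,"az":0}]' | sed -n 1,2p
python3 -m crank '[{"dx":0.6,"dy":-0.4,"dz":-0.3,"ax":0,"ay":0,"az":0},{"dx":0.6,"dy":-0.4,"dz":-0.3,"ax":0,"ay":0,"az":0},{"dx":0.6,"dy":-0.4,"dz":-0.3,"ax":0,"ay":0,"az":0},{"dx":0.6,"dy":-0.4,"dz":-0.3,"ax":0,"ay":0,"az":0},{"dx":0.6,"dy":-0.4,"dz":-0.3,"ax":0,"ay":0,"az":0},{"dx":0.6,"dy":-0.4,"dz":-0.3,"ax":0,"ay":0,"az":0},{"dx":0.6,"dy":-0.4,"dz":-0.3,"ax":0,"ay":0,"az":0},{"dx":0.6,"dy":-0.4,"dz":-0.3,"ax":0,"ay":0,"az":0},{"dx":0.6,"dy":-0.4,"dz":-0.3,"ax":0,"ay":0,"az":0},{"dx":0.6,"dy":-0.4,"dz":-0.3,"ax":0,"ay":0,"az":0}]' | sed -n 1,2p
python3 - <<'E'
from h import *
import pickle
c=camera('wrist'); cv2.imwrite('pics/w3.png',cv2.resize(c['pixels'],(800,500),interpolation=cv2.INTER_CUBIC)); pickle.dump(c,open('w3.pkl','wb'))
print(-np.array(c['R']).T@c['t'],sense()['tool_pos'],sense()['joint_pos'])
E
```

```text
clock: 9.05
tool_pos: [0.4244, 0.1988, 0.3507]
clock: 10.3
tool_pos: [0.473, 0.2522, 0.3807]
[0.54282864 0.26905541 0.53370934] [0.47297448 0.25216245 0.38066334] [3.60839461e-01 1.62475599e-01 1.41604159e+00 9.40961546e-05
 1.56315495e+00 1.68678043e+00]
```

View pics/w3.png

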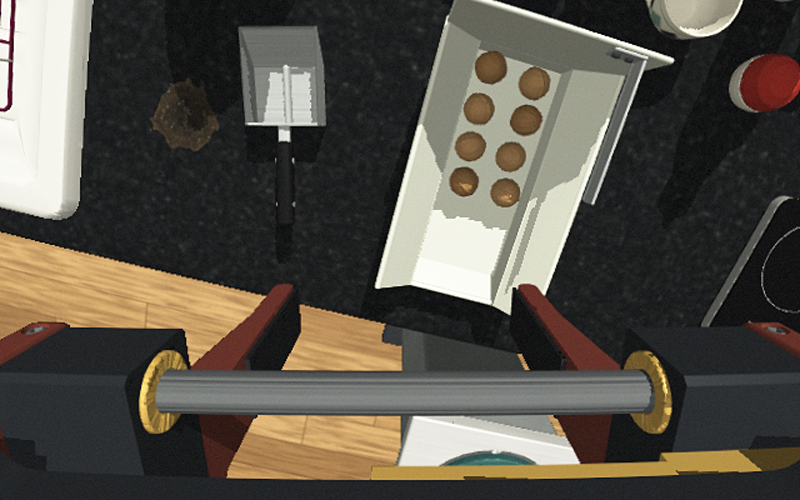

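The wrist view shows the scoop with rim corners (246,125), (326,125), (324,25) and (239,27), and its handle from (286,142) to (286,223). The bin's front corners are at (377,287) and (509,312). The back panel's right top corner is at (672,60) and the blade tip at (590,203). The cup is at (695,10) and the timer at (765,82).

Run:
```python
from h import *
import pickle
c=pickle.load(open('w3.pkl','rb'))
S=lambda l:(np.array(l,float)+.5)/1.25-.5
P=lambda uv,z:plane(c,S(uv),z)
g=c['pixels']; hsv=cv2.cvtColor(g,cv2.COLOR_BGR2HSV)
# scoop rim
r=P([(246,125),(326,125),(324,25),(239,27)],.037); print('rim',np.round(r,4).tolist(),np.linalg.norm(r[0]-r[1]),np.linalg.norm(r[2]-r[3]),np.linalg.norm(r[0]-r[3]))
# handle mask: dark vs speckled counter -> pick points
h=P([(286,160)],.037); h2=P([(286,223)],.053); print('handle',h,h2)
# nuts: brown mask in bin
m=cv2.inRange(hsv,(5,70,50),(25,255,255)); m[:, :360*4//5]=0; m[250*4//5:]=0; m[:,560*4//5:]=0
m=cv2.morphologyEx(m,cv2.MORPH_OPEN,np.ones((3,3)))
n,_,st,ce=cv2.connectedComponentsWithStats(m)
uv=[ce[i] for i in range(1,n) if st[i,4]>150]; print('areas',[st[i,4] for i in range(1,n) if st[i,4]>50])
N=plane(c,uv,.027); print('nuts',np.round(N[:,:2],4).tolist())
b=P([(377,287),(509,312),(415,137),(566,240)],.084); print('flare top',np.round(b[:,:2],4).tolist())
print('L yaw',np.arctan2(*(b[2]-b[0])[[1,0]]),'R yaw',np.arctan2(*(b[3]-b[1])[[1,0]]),'width',np.linalg.norm(b[0]-b[1]))
bp=P([(672,60),(455,0)],.165); print('panel top',np.round(bp[:,:2],4).tolist())
print('blade tip',P([(583,203),(597,205)],.141),'root',P([(614,60)],.141))
```

```text
rim [[0.507, 0.4467, 0.037], [0.5285, 0.3574, 0.037], [0.6312, 0.3808, 0.037], [0.6079, 0.471, 0.037]] 0.0918323273613383 0.09308534452034486 0.1038300942499166
handle [[0.47891096 0.39494446 0.037     ]] [[0.40951913 0.37832163 0.053     ]]
areas [np.int32(536), np.int32(507), np.int32(482), np.int32(482), np.int32(450), np.int32(446), np.int32(425), np.int32(425)]
nuts [[0.6353, 0.1923], [0.6313, 0.1389], [0.5889, 0.1927], [0.5903, 0.136], [0.5455, 0.1905], [0.5459, 0.1409], [0.5042, 0.1865], [0.5035, 0.1343]]
flare top [[0.3698, 0.2581], [0.3765, 0.1028], [0.5402, 0.2572], [0.4741, 0.0675]]
L yaw -0.005231481675707477 R yaw -0.3479179818163698 width 0.155360081782919
panel top [[0.6549, 0.0677], [0.6516, 0.2548]]
blade tip [[0.52101894 0.08936328 0.141     ]
 [0.52254412 0.07557151 0.141     ]] root [[0.64811159 0.10549385 0.141     ]]
```

```bash
python3 -m crank '[{"dx":0,"dy":-0.7,"dz":1,"ax":0,"ay":0,"az":0},{"dx":0,"dy":-0.7,"dz":1,"ax":0,"ay":0,"az":0},{"dx":0,"dy":-0.7,"dz":1,"ax":0,"ay":0,"az":0},{"dx":0,"dy":-0.7,"dz":1,"ax":0,"ay":0,"az":0},{"dx":0,"dy":-0.7,"dz":1,"ax":0,"ay":0,"az":0},{"dx":0,"dy":-0.7,"dz":1,"ax":0,"ay":0,"az":0},{"dx":0,"dy":-0.7,"dz":1,"ax":0,"ay":0,"az":0},{"dx":0,"dy":-0.7,"dz":1,"ax":0,"ay":0,"az":0},{"dx":0,"dy":-0.7,"dz":1,"ax":0,"ay":0,"az":0},{"dx":0,"dy":-0.7,"dz":1,"ax":0,"ay":0,"az":0}]' | sed -n 1,2p
python3 -m crank '[{"dx":0.06,"dy":-0.67,"dz":1,"ax":0,"ay":0,"az":0},{"dx":0.06,"dy":-0.67,"dz":1,"ax":0,"ay":0,"az":0},{"dx":0.06,"dy":-0.67,"dz":1,"ax":0,"ay":0,"az":0},{"dx":0.06,"dy":-0.67,"dz":1,"ax":0,"ay":0,"az":0},{"dx":0.06,"dy":-0.67,"dz":1,"ax":0,"ay":0,"az":0},{"dx":0.06,"dy":-0.67,"dz":1,"ax":0,"ay":0.111,"az":0.004},{"dx":0.06,"dy":-0.67,"dz":1,"ax":0,"ay":0.111,"az":0.004},{"dx":0.06,"dy":-0.67,"dz":1,"ax":0,"ay":0.111,"az":0.004},{"dx":0.06,"dy":-0.67,"dz":1,"ax":0,"ay":0.111,"az":0.004},{"dx":0.06,"dy":-0.67,"dz":1,"ax":0,"ay":0.111,"az":0.004}]' | sed -n 1,3p
python3 - <<'E'
from h import *
import pickle
s=sense(); R=s['tcp_rot']; p=s['tool_pos']
print('to grasp (tool axes, /0.1):',R.T@(np.array([.446,.3866,.036])-p)/.1)
w=camera('wrist'); pickle.dump(w,open('w4.pkl','wb'))
# bin: edges from w3 white mask
c=pickle.load(open('w3.pkl','rb')); hsv=cv2.cvtColor(c['pixels'],cv2.COLOR_BGR2HSV)
m=cv2.inRange(hsv,(0,0,90),(179,70,255))
L=[]
for v in range(60,215,5):
    x=np.where(m[v,280:420])[0]
    L.append((280+x[0]-.5,v))
q=plane(c,L,.084); f=np.polyfit(q[:,0],q[:,1],1); res=q[:,1]-np.polyval(f,q[:,0])
k=abs(res)<.003; f=np.polyfit(q[k,0],q[k,1],1); print('left flare edge slope,y at x=.53',f[0],np.polyval(f,.53),k.sum(),len(k),'x range',q[:,0].min(),q[:,0].max())
im=cv2.resize(c['pixels'][5:175,440:560],None,fx=3.4,fy=3.4,interpolation=cv2.INTER_CUBIC)
i2=cv2.resize(w['pixels'][0:400,160:540],None,fx=1,fy=1)
H=np.zeros((600,800,3),np.uint8); H[:im.shape[0],:im.shape[1]]=im; H[:400,412:412+380]=i2; cv2.imwrite('pics/crop2.png',H)
E
```

```text
clock: 11.6
tool_pos: [0.456, 0.3201, 0.2807]
clock: 12.85
tool_pos: [0.4481, 0.3876, 0.1821]
tcp_rot: [[0.915, 0.229, 0.333], [0.214, -0.973, 0.082], [0.343, -0.003, -0.939]]
to grasp (tool axes, /0.1): [-0.52267233  0.00955054  1.36476655]
left flare edge slope,y at x=.53 -0.018433965157706077 0.2589695595617103 31 31 x range 0.39874503091151947 0.6024045875340787
```

View pics/crop2.png

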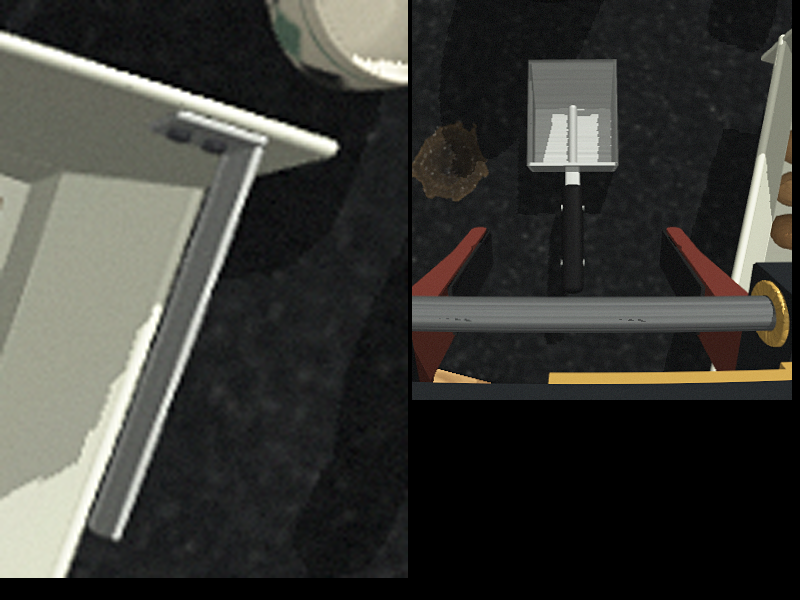

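The blade's lower edge runs from its tip at (90,527) up towards (218,165) in the left crop, and its top edge from (120,540) to (263,143). In the right crop the handle, at u≈573, is centred between the jaws.

```bash
python3 -m crank '[{"dx":-0.52,"dy":0.01,"dz":0.6,"ax":0,"ay":0,"az":0},{"dx":-0.52,"dy":0.01,"dz":1,"ax":0,"ay":0,"az":0},{"dx":-0.52,"dy":0.01,"dz":1,"ax":0,"ay":0,"az":0},{"dx":-0.52,"dy":0.01,"dz":1,"ax":0,"ay":0,"az":0},{"dx":-0.52,"dy":0.01,"dz":1,"ax":0,"ay":0,"az":0},{"dx":-0.52,"dy":0.01,"dz":1,"ax":0,"ay":0,"az":0},{"dx":-0.52,"dy":0.01,"dz":1,"ax":0,"ay":0,"az":0},{"dx":-0.52,"dy":0.01,"dz":1,"ax":0,"ay":0,"az":0},{"dx":-0.52,"dy":0.01,"dz":1,"ax":0,"ay":0,"az":0},{"dx":-0.52,"dy":0.01,"dz":1,"ax":0,"ay":0,"az":0}]' 1 | sed -n 1,2p
python3 -m crank '[{"dx":0,"dy":0,"dz":0.1,"ax":0,"ay":0,"az":0},{"dx":0,"dy":0,"dz":0.2,"ax":0,"ay":0,"az":0},{"dx":0,"dy":0,"dz":0.3,"ax":0,"ay":0,"az":0},{"dx":0,"dy":0,"dz":0.36,"ax":0,"ay":0,"az":0},{"dx":0,"dy":0,"dz":0.36,"ax":0,"ay":0,"az":0},{"dx":0,"dy":0,"dz":0.36,"ax":0,"ay":0,"az":0},{"dx":0,"dy":0,"dz":0.36,"ax":0,"ay":0,"az":0},{"dx":0,"dy":0,"dz":0.36,"ax":0,"ay":0,"az":0},{"dx":0,"dy":0,"dz":0.36,"ax":0,"ay":0,"az":0},{"dx":0,"dy":0,"dz":0.36,"ax":0,"ay":0,"az":0}]' 1
python3 -m crank '[{"dx":0,"dy":0,"dz":0,"ax":0,"ay":0,"az":0},{"dx":0,"dy":0,"dz":0,"ax":0,"ay":0,"az":0},{"dx":0,"dy":0,"dz":0,"ax":0,"ay":0,"az":0},{"dx":0,"dy":0,"dz":0,"ax":0,"ay":0,"az":0},{"dx":0,"dy":0,"dz":0,"ax":0,"ay":0,"az":0},{"dx":0,"dy":0,"dz":0,"ax":0,"ay":0,"az":0},{"dx":0,"dy":0,"dz":0,"ax":0,"ay":0,"az":0},{"dx":0,"dy":0,"dz":0,"ax":0,"ay":0,"az":0},{"dx":0,"dy":0,"dz":0,"ax":0,"ay":0,"az":0},{"dx":0,"dy":0,"dz":0,"ax":0,"ay":0,"az":0}]' -1 58
python3 - <<'E'
from h import *
import pickle
w=camera('wrist'); pickle.dump(w,open('w5.pkl','wb'))
m=cv2.inRange(cv2.cvtColor(w['pixels'],cv2.COLOR_BGR2HSV),(0,0,60),(179,70,255))
c=pickle.load(open('w3.pkl','rb'))
Z=lambda l:np.array(l,float)/3.4+[440-.35,5-.35]
a=plane(c,Z([(90,527),(205,200)]),.141); b=plane(c,Z([(120,540),(263,143)]),.163); pt=plane(c,Z([(338,148),(0,37)]),.165)
print('blade low',a,'top',b,'panel top edge',pt)
E
```

```text
clock: 14.15
tool_pos: [0.4314, 0.3824, 0.0689]
clock: 15.4
tool_pos: [0.4434, 0.3854, 0.0352]
tcp_rot: [[0.915, 0.23, 0.332], [0.216, -0.973, 0.081], [0.342, -0.002, -0.94]]
ft_force: [0.1, -0.5, -0.0]
width: 1.0
grip_force: 0.0
clock: 16.65
tool_pos: [0.4434, 0.3853, 0.0351]
tcp_rot: [[0.915, 0.23, 0.332], [0.216, -0.973, 0.081], [0.342, -0.002, -0.94]]
ft_force: [0.0, -0.2, 0.3]
width: 0.223
grip_force: 57.5
blade low [[0.5239501  0.09066566 0.141     ]
 [0.6353869  0.09011306 0.141     ]] top [[0.52341584 0.08941399 0.163     ]
 [0.65063924 0.08837555 0.163     ]] panel top edge [[0.65507134 0.0659408  0.165     ]
 [0.65702292 0.17708449 0.165     ]]
```

The grip is good: width 19.6 mm, force 57 N. Next I'll refine the scoop-in-hand transform and write the planner that gives deltas in move units.

```bash
cat > plan.py <<'E'
from h import *
from scipy.spatial.transform import Rotation as Ro
YB=-.012; B=np.array([.5325,.1615,0.]); RB=Ro.from_euler('z',YB).as_matrix()
R0=np.array([[.915,.230,.332],[.216,-.973,.081],[.342,-.002,-.940]]); 
R0=Ro.from_matrix(R0).as_matrix(); P0=np.array([.4434,.3853,.0351])
YS=np.radians(13.3); RS=Ro.from_euler('z',YS).as_matrix()
XT=-.111   # scoop x of TCP
S0=P0-RS@np.array([XT,0,P0[2]])
RTS=R0.T@RS; PTS=R0.T@(S0-P0)     # scoop in tool
def scoop():
    s=sense(); R=s['tcp_rot']@RTS; p=s['tool_pos']+s['tcp_rot']@PTS
    return R,p
def rep():
    R,p=scoop(); Rb=RB.T@R; lip=p+R@np.array([.07,0,.037]); 
    print('scoop bin pos mm',np.round(1e3*RB.T@(p-B),1),'pitch(nose down) deg',np.degrees(np.arctan2(-Rb[2,0],Rb[0,0])).round(2),'roll',np.degrees(np.arctan2(Rb[2,1],Rb[2,2])).round(2),'yaw',np.degrees(np.arctan2(Rb[1,0],Rb[0,0])).round(2),'lip bin',np.round(1e3*RB.T@(lip-B),1), 'mouth',np.round(1e3*RB.T@(p+R@np.array([.016,0,.037])-B),1))
def go(pt,at,pitch,frame='bin',yaw=0.,roll=0.,base=None):
    """scoop-frame point pt (mm) to 'at' (mm in bin frame, or world), pitch nose-down deg"""
    s=sense(); R=s['tcp_rot'] if base is None else base[0]; p=s['tool_pos'] if base is None else base[1]
    F,O=(RB,B) if frame=='bin' else (np.eye(3),np.zeros(3))
    RSd=F@Ro.from_euler('ZYX',[yaw,pitch,roll],degrees=True).as_matrix()
    Pd=O+F@(np.array(at)/1e3)-RSd@(np.array(pt)/1e3)
    RT=RSd@RTS.T; PT=Pd-RT@PTS
    d=R.T@(PT-p)/.1; a=Ro.from_matrix(R.T@RT).as_rotvec()/np.pi
    print(at,pitch,'-> d',np.round(d,3),'a',np.round(a,4),'tcp',np.round(PT,3))
    return RT,PT
E
python3 - <<'E'
from plan import *
import pickle
c=pickle.load(open('w4.pkl','rb'))
uv=np.array([(531,165),(618,165),(617,60),(528,60)],float)-[412-160,0]
r=plane(c,uv,.037); print(np.round(r,4).tolist(),np.linalg.norm(r[0]-r[1]),np.linalg.norm(r[2]-r[3]),np.linalg.norm(r[0]-r[3]),np.linalg.norm(r[1]-r[2]))
m=r.mean(0); o=m-RS@[.0175,0,.037]; print('origin',o,'XT',(RS.T@(P0-o)))
print('yaw',np.degrees(np.arctan2(*(r[2]-r[1])[[1,0]])),np.degrees(np.arctan2(*(r[3]-r[0])[[1,0]])))
rep()
E
```

```text
[[0.5078, 0.4445, 0.037], [0.5265, 0.3649, 0.037], [0.6274, 0.3882, 0.037], [0.6077, 0.4726, 0.037]] 0.08173376711907583 0.08661027669649089 0.10375566191413137 0.10356650780508907
origin [ 5.50353114e-01  4.13530529e-01 -1.38777878e-17] XT [-0.11057894 -0.00286882  0.0351    ]
yaw 12.986180148496324 15.680220231147587
scoop bin pos mm [ 15.9 249.6   0. ] pitch(nose down) deg 0.01 roll 0.0 yaw 13.99 lip bin [ 83.9 266.5  37. ] mouth [ 31.5 253.5  37. ]
```

Run:
```python
from plan import *
L=(70,0,37)
b=go((0,0,0),(0,180,130),0)
b=go(L,(-20,0,130),30,base=b)
b=go(L,(-58,0,60),42,base=b)
```

```text
(0, 180, 130) 0 -> d [ 0.172  0.365 -1.321] a [-0.0266  0.0002  0.073 ] tcp [0.424 0.343 0.165]
(-20, 0, 130) 30 -> d [-0.442  1.799 -0.737] a [-1.000e-04 -1.667e-01  4.000e-04] tcp [0.355 0.164 0.219]
(-58, 0, 60) 42 -> d [-0.09   0.001  0.414] a [-0.     -0.0667  0.0001] tcp [0.339 0.164 0.18 ]
```

```bash
python3 -m crank '[{"dx":0.02,"dy":0,"dz":-0.2,"ax":0,"ay":0,"az":0},{"dx":0.06,"dy":0,"dz":-0.5,"ax":0,"ay":0,"az":0},{"dx":0.1,"dy":0.1,"dz":-0.8,"ax":0,"ay":0,"az":0},{"dx":0.14,"dy":0.3,"dz":-1,"ax":-0.01,"ay":0,"az":0.03},{"dx":0.14,"dy":0.5,"dz":-1,"ax":-0.02,"ay":0,"az":0.055},{"dx":0.14,"dy":0.7,"dz":-1,"ax":-0.0266,"ay":0,"az":0.073},{"dx":0.14,"dy":0.7,"dz":-1,"ax":-0.0266,"ay":0,"az":0.073},{"dx":0.14,"dy":0.7,"dz":-1,"ax":-0.0266,"ay":0,"az":0.073},{"dx":0.14,"dy":0.7,"dz":-1,"ax":-0.0266,"ay":0,"az":0.073},{"dx":0.14,"dy":0.7,"dz":-1,"ax":-0.0266,"ay":0,"az":0.073}]' -1 58
python3 - <<'E'
from plan import *
rep(); L=(70,0,37)
b=go(L,(-20,60,140),15)
b=go(L,(-30,0,120),38,base=b)
b=go(L,(-58,0,50),42,base=b)
E
```

```text
clock: 17.95
tool_pos: [0.439, 0.3126, 0.1336]
tcp_rot: [[0.94, -0.011, 0.341], [-0.011, -1.0, -0.002], [0.341, -0.002, -0.94]]
ft_force: [0.6, -0.2, -1.6]
width: 0.226
grip_force: 57.5
scoop bin pos mm [ 15.7 150.   98.5] pitch(nose down) deg 0.04 roll -0.01 yaw 0.05 lip bin [ 85.7 150.1 135.4] mouth [ 31.7 150.  135.4]
(-20, 60, 140) 15 -> d [-0.766  0.897 -0.826] a [-0.0001 -0.0831  0.0004] tcp [0.338 0.224 0.185]
(-30, 0, 120) 38 -> d [ 0.254  0.599 -0.43 ] a [-1.000e-04 -1.278e-01  3.000e-04] tcp [0.359 0.164 0.23 ]
(-58, 0, 50) 42 -> d [-0.004  0.001  0.635] a [-0.     -0.0222  0.    ] tcp [0.339 0.164 0.17 ]
```

```bash
python3 -m crank '[{"dx":-0.1,"dy":0,"dz":-0.3,"ax":0,"ay":0,"az":0},{"dx":-0.3,"dy":0.2,"dz":-0.6,"ax":0,"ay":-0.03,"az":0},{"dx":-0.5,"dy":0.5,"dz":-0.82,"ax":0,"ay":-0.06,"az":0},{"dx":-0.76,"dy":0.9,"dz":-0.82,"ax":0,"ay":-0.083,"az":0},{"dx":-0.76,"dy":0.9,"dz":-0.82,"ax":0,"ay":-0.083,"az":0},{"dx":-0.76,"dy":0.9,"dz":-0.82,"ax":0,"ay":-0.083,"az":0},{"dx":-0.76,"dy":0.9,"dz":-0.82,"ax":0,"ay":-0.083,"az":0},{"dx":-0.76,"dy":0.9,"dz":-0.82,"ax":0,"ay":-0.083,"az":0},{"dx":-0.76,"dy":0.9,"dz":-0.82,"ax":0,"ay":-0.083,"az":0},{"dx":-0.76,"dy":0.9,"dz":-0.82,"ax":0,"ay":-0.083,"az":0}]' | sed -n 1,2p
python3 -m crank '[{"dx":0.1,"dy":0.2,"dz":-0.2,"ax":0,"ay":-0.04,"az":0},{"dx":0.2,"dy":0.4,"dz":-0.4,"ax":0,"ay":-0.08,"az":0},{"dx":0.25,"dy":0.6,"dz":-0.43,"ax":0,"ay":-0.128,"az":0},{"dx":0.25,"dy":0.6,"dz":-0.43,"ax":0,"ay":-0.128,"az":0},{"dx":0.25,"dy":0.6,"dz":-0.43,"ax":0,"ay":-0.128,"az":0},{"dx":0.25,"dy":0.6,"dz":-0.43,"ax":0,"ay":-0.128,"az":0},{"dx":0.25,"dy":0.6,"dz":-0.43,"ax":0,"ay":-0.128,"az":0},{"dx":0.25,"dy":0.6,"dz":-0.43,"ax":0,"ay":-0.128,"az":0},{"dx":0.25,"dy":0.6,"dz":-0.43,"ax":0,"ay":-0.128,"az":0},{"dx":0.25,"dy":0.6,"dz":-0.43,"ax":0,"ay":-0.128,"az":0}]'
python3 - <<'E'
from plan import *
rep(); L=(70,0,37)
b=go(L,(-58,0,30),42)
b=go(L,(-58,0,12),42,base=b)
t=camera('top'); w=camera('wrist'); print(sense()['joint_pos'])
import pickle; pickle.dump(w,open('w6.pkl','wb'))
i1=cv2.resize(t['pixels'][140:300,220:360],(437,500),interpolation=cv2.INTER_CUBIC); i2=cv2.resize(w['pixels'][0:320],None,fx=.56,fy=.56)
H=np.zeros((500,800,3),np.uint8); H[:,:437]=i1; H[:i2.shape[0],440:440+i2.shape[1]]=i2[:,:360]; cv2.imwrite('pics/c3.png',H)
E
```

```text
clock: 19.2
tool_pos: [0.3387, 0.2234, 0.1847]
clock: 20.45
tool_pos: [0.3591, 0.163, 0.2297]
tcp_rot: [[0.951, -0.011, -0.309], [-0.01, -1.0, 0.006], [-0.309, -0.002, -0.951]]
ft_force: [0.1, -0.1, -1.7]
width: 0.224
grip_force: 57.9
scoop bin pos mm [-107.5   -0.5  133.7] pitch(nose down) deg 38.0 roll 0.01 yaw 0.1 lip bin [-29.6  -0.4 119.7] mouth [-72.1  -0.4 153. ]
(-58, 0, 30) 42 -> d [ 0.053 -0.005  0.823] a [ 0.0001 -0.0222  0.0006] tcp [0.339 0.164 0.15 ]
(-58, 0, 12) 42 -> d [0.067 0.    0.167] a [0. 0. 0.] tcp [0.339 0.164 0.132]
[0.1887699  0.23721485 1.74397142 0.06385341 1.46896485 1.75446618]
```

View pics/c3.png

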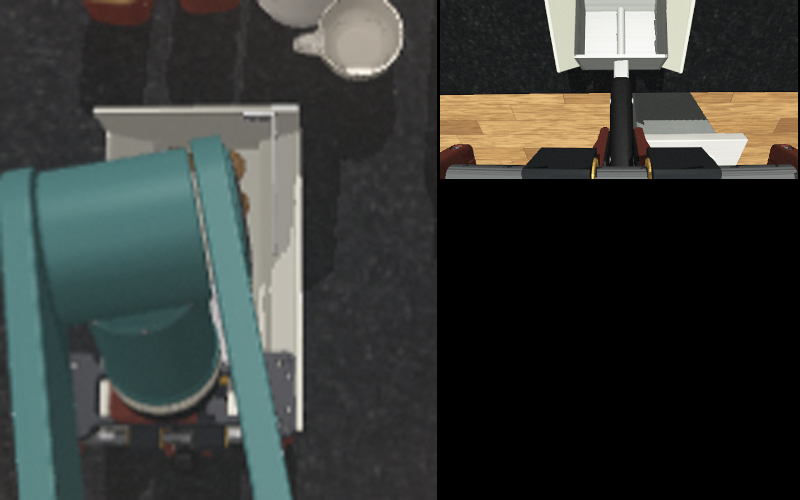

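The arm hides most of the top view. The wrist view shows the scoop (578–665) centred between the bin's sides (545–695). I'll lower it to the bin floor.

```bash
python3 -m crank '[{"dx":0.01,"dy":0,"dz":0.1,"ax":0,"ay":-0.01,"az":0},{"dx":0.02,"dy":0,"dz":0.25,"ax":0,"ay":-0.0222,"az":0},{"dx":0.03,"dy":0,"dz":0.4,"ax":0,"ay":-0.0222,"az":0},{"dx":0.05,"dy":0,"dz":0.55,"ax":0,"ay":-0.0222,"az":0},{"dx":0.05,"dy":0,"dz":0.7,"ax":0,"ay":-0.0222,"az":0},{"dx":0.05,"dy":0,"dz":0.82,"ax":0,"ay":-0.0222,"az":0},{"dx":0.05,"dy":0,"dz":0.82,"ax":0,"ay":-0.0222,"az":0},{"dx":0.05,"dy":0,"dz":0.82,"ax":0,"ay":-0.0222,"az":0},{"dx":0.05,"dy":0,"dz":0.82,"ax":0,"ay":-0.0222,"az":0},{"dx":0.05,"dy":0,"dz":0.82,"ax":0,"ay":-0.0222,"az":0}]'
python3 - <<'E'
from plan import *
rep(); L=(70,0,37)
b=go(L,(-58,0,11),42); go(L,(-58,0,8),42)
E
```

```text
clock: 21.8
tool_pos: [0.3389, 0.1634, 0.1504]
tcp_rot: [[0.927, -0.012, -0.374], [-0.01, -1.0, 0.006], [-0.374, -0.002, -0.927]]
ft_force: [0.3, 0.1, -1.1]
width: 0.223
grip_force: 57.9
scoop bin pos mm [-134.5   -0.3   50. ] pitch(nose down) deg 41.96 roll 0.03 yaw 0.12 lip bin [-57.7  -0.2  30.8] mouth [-97.9  -0.2  66.9]
(-58, 0, 11) 42 -> d [ 0.072 -0.004  0.183] a [ 0.0001 -0.0002  0.0005] tcp [0.339 0.164 0.131]
(-58, 0, 8) 42 -> d [ 0.083 -0.004  0.211] a [ 0.0001 -0.0002  0.0005] tcp [0.339 0.164 0.128]
```

```bash
python3 -m crank '[{"dx":0.04,"dy":0,"dz":0.1,"ax":0,"ay":0,"az":0},{"dx":0.06,"dy":0,"dz":0.15,"ax":0,"ay":0,"az":0},{"dx":0.068,"dy":0,"dz":0.17,"ax":0,"ay":0,"az":0},{"dx":0.072,"dy":0,"dz":0.183,"ax":0,"ay":0,"az":0},{"dx":0.072,"dy":0,"dz":0.183,"ax":0,"ay":0,"az":0},{"dx":0.076,"dy":0,"dz":0.193,"ax":0,"ay":0,"az":0},{"dx":0.076,"dy":0,"dz":0.193,"ax":0,"ay":0,"az":0},{"dx":0.08,"dy":0,"dz":0.202,"ax":0,"ay":0,"az":0},{"dx":0.08,"dy":0,"dz":0.202,"ax":0,"ay":0,"az":0},{"dx":0.08,"dy":0,"dz":0.202,"ax":0,"ay":0,"az":0}]'
python3 - <<'E'
from plan import *
rep(); L=(70,0,37)
b=go(L,(10,0,9),43); b=go(L,(50,0,9),43,base=b);
E
```

```text
clock: 23.05
tool_pos: [0.3384, 0.1636, 0.1295]
tcp_rot: [[0.927, -0.012, -0.375], [-0.01, -1.0, 0.007], [-0.375, -0.002, -0.927]]
ft_force: [-2.5, 0.7, 12.7]
width: 0.223
grip_force: 58.0
scoop bin pos mm [-1.352e+02 -1.000e-01  2.910e+01] pitch(nose down) deg 42.01 roll 0.05 yaw 0.13 lip bin [-58.4   0.    9.7] mouth [-98.5  -0.   45.9]
(10, 0, 9) 43 -> d [ 0.647 -0.002 -0.279] a [ 0.     -0.0055  0.0006] tcp [0.409 0.163 0.131]
(50, 0, 9) 43 -> d [ 0.368 -0.001 -0.156] a [0. 0. 0.] tcp [0.449 0.163 0.131]
```

```bash
python3 - <<'E'
from plan import *
L=(70,0,37)
b=go(L,(-20,0,10),43); b=go(L,(35,0,10),43,base=b)
E
python3 -m crank '[{"dx":0.03,"dy":0,"dz":-0.02,"ax":0,"ay":0,"az":0},{"dx":0.07,"dy":0,"dz":-0.04,"ax":0,"ay":-0.003,"az":0},{"dx":0.12,"dy":0,"dz":-0.06,"ax":0,"ay":-0.0055,"az":0},{"dx":0.18,"dy":0,"dz":-0.09,"ax":0,"ay":-0.0055,"az":0},{"dx":0.24,"dy":0,"dz":-0.115,"ax":0,"ay":-0.0055,"az":0},{"dx":0.3,"dy":0,"dz":-0.14,"ax":0,"ay":-0.0055,"az":0},{"dx":0.36,"dy":0,"dz":-0.165,"ax":0,"ay":-0.0055,"az":0},{"dx":0.42,"dy":0,"dz":-0.19,"ax":0,"ay":-0.0055,"az":0},{"dx":0.48,"dy":0,"dz":-0.214,"ax":0,"ay":-0.0055,"az":0},{"dx":0.54,"dy":0,"dz":-0.238,"ax":0,"ay":-0.0055,"az":0}]'
python3 - <<'E'
from plan import *
rep(); L=(70,0,37)
b=go(L,(50,0,10),43); b=go(L,(80,0,10),43,base=b)
E
```

```text
(-20, 0, 10) 43 -> d [ 0.365 -0.003 -0.176] a [ 0.     -0.0055  0.0006] tcp [0.379 0.163 0.132]
(35, 0, 10) 43 -> d [ 0.506 -0.001 -0.215] a [0. 0. 0.] tcp [0.434 0.163 0.132]
clock: 24.3
tool_pos: [0.3973, 0.1628, 0.1311]
tcp_rot: [[0.92, -0.012, -0.391], [-0.01, -1.0, 0.007], [-0.391, -0.002, -0.92]]
ft_force: [-0.9, 0.3, 9.2]
width: 0.223
grip_force: 58.0
scoop bin pos mm [-78.   -0.2  29.7] pitch(nose down) deg 43.03 roll 0.04 yaw 0.12 lip bin [-1.6 -0.1  9. ] mouth [-41.1  -0.1  45.8]
(50, 0, 10) 43 -> d [ 0.47  -0.003 -0.21 ] a [0.0001 0.0002 0.0006] tcp [0.449 0.163 0.132]
(80, 0, 10) 43 -> d [ 0.276 -0.    -0.117] a [0. 0. 0.] tcp [0.479 0.162 0.132]
```

```bash
python3 -m crank '[{"dx":0.06,"dy":0,"dz":-0.028,"ax":0,"ay":0,"az":0},{"dx":0.13,"dy":0,"dz":-0.058,"ax":0,"ay":0,"az":0},{"dx":0.2,"dy":0,"dz":-0.088,"ax":0,"ay":0,"az":0},{"dx":0.27,"dy":0,"dz":-0.118,"ax":0,"ay":0,"az":0},{"dx":0.34,"dy":0,"dz":-0.148,"ax":0,"ay":0,"az":0},{"dx":0.41,"dy":0,"dz":-0.178,"ax":0,"ay":0,"az":0},{"dx":0.46,"dy":0,"dz":-0.199,"ax":0,"ay":0,"az":0},{"dx":0.51,"dy":0,"dz":-0.22,"ax":0,"ay":0,"az":0},{"dx":0.56,"dy":0,"dz":-0.242,"ax":0,"ay":0,"az":0},{"dx":0.6,"dy":0,"dz":-0.26,"ax":0,"ay":0,"az":0}]'
python3 - <<'E'
from plan import *
import pickle
rep(); L=(70,0,37)
w=camera('wrist'); pickle.dump(w,open('w7.pkl','wb')); s=camera('scene'); pickle.dump(s,open('s7.pkl','wb'))
hs=cv2.cvtColor(w['pixels'],cv2.COLOR_BGR2HSV); m=cv2.inRange(hs,(8,90,50),(20,255,200)); m[150:]=0
n,_,st,ce=cv2.connectedComponentsWithStats(m); print([(st[i,4],ce[i].round()) for i in range(1,n) if st[i,4]>60])
hs=cv2.cvtColor(s['pixels'],cv2.COLOR_BGR2HSV); m=cv2.inRange(hs,(8,90,50),(20,255,200)); m[:180]=0;m[300:]=0; m[:,:260]=0;m[:,390:]=0
n,_,st,ce=cv2.connectedComponentsWithStats(m); print([(st[i,4],ce[i].round()) for i in range(1,n) if st[i,4]>20])
b=go(L,(85,0,10),43)
E
```

```text
clock: 25.55
tool_pos: [0.4625, 0.162, 0.1315]
tcp_rot: [[0.92, -0.012, -0.392], [-0.01, -1.0, 0.007], [-0.392, -0.002, -0.92]]
ft_force: [-1.7, -0.4, 7.0]
width: 0.223
grip_force: 58.0
scoop bin pos mm [-12.8  -0.2  30. ] pitch(nose down) deg 43.05 roll 0.03 yaw 0.12 lip bin [63.6 -0.1  9.3] mouth [24.2 -0.2 46.2]
[(np.int32(2033), array([293.,  17.])), (np.int32(2191), array([362.,  18.]))]
[(np.int32(118), array([368., 184.])), (np.int32(42), array([262., 199.])), (np.int32(113), array([330., 201.])), (np.int32(379), array([301., 240.]))]
(85, 0, 10) 43 -> d [ 0.188 -0.004 -0.087] a [ 0.0001 -0.0001  0.0005] tcp [0.484 0.162 0.132]
```

```bash
python3 -m crank '[{"dx":0.02,"dy":0,"dz":-0.009,"ax":0,"ay":0,"az":0},{"dx":0.04,"dy":0,"dz":-0.018,"ax":0,"ay":0,"az":0},{"dx":0.06,"dy":0,"dz":-0.027,"ax":0,"ay":0,"az":0},{"dx":0.08,"dy":0,"dz":-0.036,"ax":0,"ay":0,"az":0},{"dx":0.1,"dy":0,"dz":-0.045,"ax":0,"ay":0,"az":0},{"dx":0.12,"dy":0,"dz":-0.054,"ax":0,"ay":0,"az":0},{"dx":0.14,"dy":0,"dz":-0.063,"ax":0,"ay":0,"az":0},{"dx":0.16,"dy":0,"dz":-0.071,"ax":0,"ay":0,"az":0},{"dx":0.17,"dy":0,"dz":-0.076,"ax":0,"ay":0,"az":0},{"dx":0.18,"dy":0,"dz":-0.08,"ax":0,"ay":0,"az":0}]'
python3 - <<'E'
from plan import *
import pickle
rep(); L=(70,0,37)
w=camera('wrist'); s=camera('scene'); t=camera('top')
H=np.zeros((560,800,3),np.uint8); i2=cv2.resize(w['pixels'][0:160,160:480],None,fx=2.5,fy=2.5,interpolation=cv2.INTER_CUBIC); i1=cv2.resize(s['pixels'][180:270,255:385],None,fx=1.7,fy=1.7,interpolation=cv2.INTER_CUBIC)
i3=cv2.resize(t['pixels'][160:230,240:330],None,fx=2.2,fy=2.2,interpolation=cv2.INTER_CUBIC)
H[:400,:800]=i2; H[402:402+i1.shape[0],:i1.shape[1]]=i1; H[402:402+i3.shape[0],300:300+i3.shape[1]]=i3; cv2.imwrite('pics/c4.png',H)
E
```

```text
clock: 26.9
tool_pos: [0.4815, 0.1618, 0.1318]
tcp_rot: [[0.919, -0.012, -0.393], [-0.01, -1.0, 0.006], [-0.393, -0.002, -0.92]]
ft_force: [-3.4, 0.7, 6.7]
width: 0.226
grip_force: 58.0
scoop bin pos mm [ 6.  -0.2 30.3] pitch(nose down) deg 43.12 roll 0.02 yaw 0.12 lip bin [82.4 -0.1  9.4] mouth [43.  -0.2 46.3]
```

View pics/c4.png

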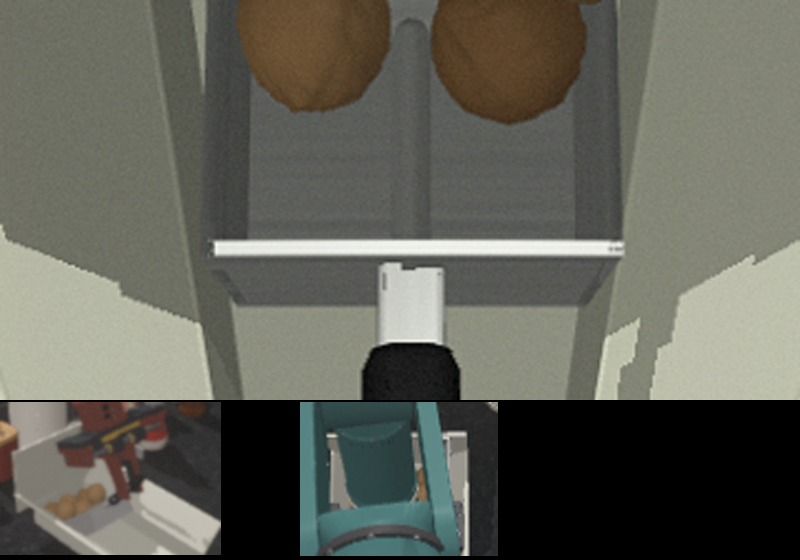

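Two nuts lie in the scoop at (315,35) and (509,48) of the upper crop, and another nut shows at its top edge (590,0). In the small scene crop more nuts are lined up behind, towards the panel. Next I'll place the two nuts in the scoop frame.

Run:
```python
from plan import *
c=camera('wrist'); R,p=scoop()
for (u,v,r) in [(286,14,30.5),(363.6,19,30.8)]:
    o,d=ray(c,(u,v)); d=d[0]; f=K(c)
    X=o+d*(f*.018/r); print('scoop',np.round(1e3*R.T@(X-p),1),'bin',np.round(1e3*RB.T@(X-B),1))
    # also intersect with plane z_scoop=21 
    n=R[:,2]; k=((p+n*.021-o)@n)/(d@n); print('  on floor',np.round(1e3*R.T@(o+d*k-p),1))
```

```text
scoop [30.3 22.1 14.6] bin [38.2 21.9 20.2]
  on floor [26.  21.3 21. ]
scoop [ 25.9 -24.1  16.1] bin [ 36.2 -24.3  24.3]
  on floor [ 22.8 -23.5  21. ]
```

```bash
python3 -m crank '[{"dx":0.02,"dy":0,"dz":-0.009,"ax":0,"ay":0,"az":0},{"dx":0.04,"dy":0,"dz":-0.018,"ax":0,"ay":0,"az":0},{"dx":0.06,"dy":0,"dz":-0.027,"ax":0,"ay":0,"az":0},{"dx":0.08,"dy":0,"dz":-0.036,"ax":0,"ay":0,"az":0},{"dx":0.1,"dy":0,"dz":-0.045,"ax":0,"ay":0,"az":0},{"dx":0.12,"dy":0,"dz":-0.054,"ax":0,"ay":0,"az":0},{"dx":0.14,"dy":0,"dz":-0.063,"ax":0,"ay":0,"az":0},{"dx":0.16,"dy":0,"dz":-0.071,"ax":0,"ay":0,"az":0},{"dx":0.17,"dy":0,"dz":-0.076,"ax":0,"ay":0,"az":0},{"dx":0.17,"dy":0,"dz":-0.076,"ax":0,"ay":0,"az":0}]'
cat > look.py <<'E'
from plan import *
rep(); c=camera('wrist'); R,p=scoop()
hs=cv2.cvtColor(c['pixels'],cv2.COLOR_BGR2HSV); m=cv2.inRange(hs,(7,80,30),(22,255,230)); m[110:]=0; m[:,:200]=0; m[:,450:]=0
n,_,st,ce=cv2.connectedComponentsWithStats(m)
for i in range(1,n):
    if st[i,4]>60:
        x,y,w,h,a=st[i]; print('blob u',x,x+w,'v',y,y+h,'area',a)
o,d=ray(c,[(ce[i]) for i in range(1,n) if st[i,4]>60] or [(320,5)])
for k in d:
    t=((p+R[:,2]*.021-o)@R[:,2])/(k@R[:,2]); print('  centroid on z21:',np.round(1e3*R.T@(o+k*t-p),1))
E
python3 look.py
```

```text
clock: 28.35
tool_pos: [0.4999, 0.1615, 0.1319]
tcp_rot: [[0.919, -0.011, -0.393], [-0.01, -1.0, 0.006], [-0.393, -0.002, -0.919]]
ft_force: [-2.8, 0.3, 6.0]
width: 0.226
grip_force: 58.0
scoop bin pos mm [24.4 -0.3 30.4] pitch(nose down) deg 43.15 roll 0.02 yaw 0.12 lip bin [ 1.007e+02 -1.000e-01  9.500e+00] mouth [61.3 -0.2 46.5]
blob u 222 438 v 0 80 area 10237
  centroid on z21: [16.4 -5.5 21. ]
```

```bash
cat > circ.py <<'E'
from plan import *
import sys
def circ(vmax=200,show=True,rr=(22,60)):
    c=camera('wrist'); R,p=scoop(); g=c['pixels'].copy()
    hs=cv2.cvtColor(g,cv2.COLOR_BGR2HSV); m=cv2.inRange(hs,(7,80,30),(22,255,230)); m[vmax:]=0
    gr=cv2.medianBlur(cv2.cvtColor(g,cv2.COLOR_BGR2GRAY),3)
    pad=cv2.copyMakeBorder(gr[:vmax],60,0,0,0,cv2.BORDER_REPLICATE)
    C=cv2.HoughCircles(pad,cv2.HOUGH_GRADIENT,1,25,param1=60,param2=14,minRadius=rr[0],maxRadius=rr[1])
    f=K(c)
    if C is None: return
    for u,v,r in C[0]:
        v-=60; yy,xx=np.ogrid[:400,:640]; k=((xx-u)**2+(yy-v)**2<(r*.8)**2)
        fr=(m[k]>0).mean() if k.sum()>20 else 0
        if fr>.85:
            o,d=ray(c,(u,v)); X=o+d[0]*(f*.018/r)
            print(np.round([u,v,r]),'in',fr.round(2),'scoop',np.round(1e3*R.T@(X-p)),'bin',np.round(1e3*RB.T@(X-B)))
    for v in range(0,90,12):
        x=np.where(m[v])[0]; 
        if len(x): 
            e=np.where(np.diff(x)>2)[0]; print('row',v,[(a,b) for a,b in zip(np.r_[x[0],x[e+1]],np.r_[x[e],x[-1]]) if b-a>4])
circ()
E
python3 circ.py
```

```text
[256. -12.  35.] in 1.0 scoop [28. 35. 40.] bin [72. 35. 40.]
[362.  50.  30.] in 1.0 scoop [ 11. -24.   8.] bin [ 38. -24.  28.]
[286.  38.  29.] in 1.0 scoop [23. 23.  1.] bin [41. 23. 15.]
[396.   2.  33.] in 1.0 scoop [ 28. -40.  29.] bin [ 65. -41.  33.]
row 0 [(np.int64(222), np.int64(286)), (np.int64(296), np.int64(437))]
row 12 [(np.int64(232), np.int64(432))]
row 24 [(np.int64(255), np.int64(314)), (np.int64(320), np.int64(424))]
row 36 [(np.int64(255), np.int64(315)), (np.int64(334), np.int64(392))]
row 48 [(np.int64(257), np.int64(312)), (np.int64(332), np.int64(394))]
row 60 [(np.int64(267), np.int64(305)), (np.int64(335), np.int64(390))]
row 72 [(np.int64(344), np.int64(380))]
```

Run:
```python
from plan import *
R,p=scoop(); c=RB.T@(p+R@np.array([.033,0,0])-B)*1e3; print(c)
for pi,dz,dx in [(38,0.5,1),(32,1,2),(26,1.5,2),(20,2,2),(14,3,2),(8,6,2),(2,10,2),(-3,15,2),(-3,25,0),(-3,40,-3)]:
    go((33,0,0),(c[0]+dx,0,c[2]+dz),pi)
```

```text
[48.44292733 -0.2071078   7.85889191]
(np.float64(49.44292732618855), 0, np.float64(8.358891911337178)) 38 -> d [-0.062 -0.004  0.105] a [0.0001 0.0286 0.0005] tcp [0.49  0.162 0.125]
(np.float64(50.44292732618855), 0, np.float64(8.858891911337178)) 32 -> d [-0.121 -0.004  0.237] a [0.0001 0.0619 0.0004] tcp [0.479 0.162 0.115]
(np.float64(50.44292732618855), 0, np.float64(9.358891911337178)) 26 -> d [-0.175 -0.003  0.378] a [0.0001 0.0953 0.0004] tcp [0.469 0.162 0.104]
(np.float64(50.44292732618855), 0, np.float64(9.858891911337178)) 20 -> d [-0.213 -0.003  0.525] a [1.000e-04 1.286e-01 3.000e-04] tcp [0.46  0.162 0.092]
(np.float64(50.44292732618855), 0, np.float64(10.858891911337178)) 14 -> d [-0.238 -0.003  0.669] a [1.000e-04 1.619e-01 2.000e-04] tcp [0.452 0.162 0.08 ]
(np.float64(50.44292732618855), 0, np.float64(13.858891911337178)) 8 -> d [-0.254 -0.003  0.797] a [1.000e-04 1.953e-01 2.000e-04] tcp [0.445 0.163 0.069]
(np.float64(50.44292732618855), 0, np.float64(17.858891911337178)) 2 -> d [-0.257 -0.003  0.915] a [1.000e-04 2.286e-01 1.000e-04] tcp [0.44  0.163 0.058]
(np.float64(50.44292732618855), 0, np.float64(22.858891911337178)) -3 -> d [-0.255 -0.003  0.996] a [0.     0.2564 0.    ] tcp [0.437 0.163 0.05 ]
(np.float64(48.44292732618855), 0, np.float64(32.85889191133718)) -3 -> d [-0.312 -0.003  0.912] a [0.     0.2564 0.    ] tcp [0.435 0.163 0.06 ]
(np.float64(45.44292732618855), 0, np.float64(47.85889191133718)) -3 -> d [-0.399 -0.003  0.786] a [0.     0.2564 0.    ] tcp [0.432 0.163 0.075]
```

```bash
python3 -m crank '[{"dx":-0.06,"dy":0,"dz":0.095,"ax":0,"ay":0.0286,"az":0},{"dx":-0.12,"dy":0,"dz":0.227,"ax":0,"ay":0.0619,"az":0},{"dx":-0.175,"dy":0,"dz":0.368,"ax":0,"ay":0.0953,"az":0},{"dx":-0.213,"dy":0,"dz":0.515,"ax":0,"ay":0.1286,"az":0},{"dx":-0.238,"dy":0,"dz":0.659,"ax":0,"ay":0.1619,"az":0},{"dx":-0.254,"dy":0,"dz":0.787,"ax":0,"ay":0.1953,"az":0},{"dx":-0.257,"dy":0,"dz":0.905,"ax":0,"ay":0.2286,"az":0},{"dx":-0.255,"dy":0,"dz":0.986,"ax":0,"ay":0.2564,"az":0},{"dx":-0.312,"dy":0,"dz":0.912,"ax":0,"ay":0.2564,"az":0},{"dx":-0.37,"dy":0,"dz":0.83,"ax":0,"ay":0.2564,"az":0}]'
python3 circ.py
python3 - <<'E'
from plan import *
import pickle
rep(); s=camera('scene'); t=camera('top'); pickle.dump((s,t),open('st8.pkl','wb'))
for n,c,b in [('scene',s,(180,300,255,390)),('top',t,(160,260,250,320))]:
    hs=cv2.cvtColor(c['pixels'],cv2.COLOR_BGR2HSV); m=cv2.inRange(hs,(8,90,50),(20,255,200)); z=np.zeros_like(m); z[b[0]:b[1],b[2]:b[3]]=m[b[0]:b[1],b[2]:b[3]]
    k,_,st,ce=cv2.connectedComponentsWithStats(z); print(n,[(int(st[i,4]),ce[i].round().tolist()) for i in range(1,k) if st[i,4]>15])
E
```

```text
clock: 29.7
tool_pos: [0.4327, 0.1624, 0.0697]
tcp_rot: [[0.921, -0.011, 0.389], [-0.009, -1.0, -0.006], [0.389, 0.001, -0.921]]
ft_force: [-0.0, 0.3, -1.6]
width: 0.224
grip_force: 58.0
[356.  14.  32.] in 1.0 scoop [ 22. -19.  23.] bin [ 34. -19.  65.]
[290.  14.  33.] in 1.0 scoop [21. 19. 25.] bin [33. 19. 67.]
row 0 [(np.int64(261), np.int64(314)), (np.int64(330), np.int64(385))]
row 12 [(np.int64(258), np.int64(320)), (np.int64(326), np.int64(386))]
row 24 [(np.int64(259), np.int64(318)), (np.int64(328), np.int64(385))]
row 36 [(np.int64(266), np.int64(312)), (np.int64(334), np.int64(380))]
row 48 [(np.int64(267), np.int64(302)), (np.int64(342), np.int64(377))]
row 60 [(np.int64(258), np.int64(313)), (np.int64(332), np.int64(386))]
row 72 [(np.int64(256), np.int64(316)), (np.int64(329), np.int64(390))]
row 84 [(np.int64(257), np.int64(317)), (np.int64(329), np.int64(387))]
scoop bin pos mm [13.1 -0.3 41.1] pitch(nose down) deg -2.97 roll -0.16 yaw 0.04 lip bin [81.1 -0.2 81.7] mouth [27.2 -0.2 78.9]
scene [(27, [362.0, 182.0]), (111, [259.0, 198.0]), (336, [311.0, 236.0]), (72, [285.0, 238.0])]
top [(166, [280.0, 190.0]), (78, [297.0, 190.0]), (266, [285.0, 208.0]), (88, [292.0, 222.0]), (79, [278.0, 222.0])]
```

Run:
```python
from plan import *
import pickle
s,t=pickle.load(open('st8.pkl','rb')); R,p=scoop()
for n,X in [('r1',(-14,20,21)),('r2',(22,20,21)),('r3',(49,20,45)),('bin back',None)]:
    for sg in (1,-1):
        if X is None: W=B+RB@np.array([.102,.025*sg,.027])
        else: W=p+R@(np.array([X[0],X[1]*sg,X[2]])/1e3)
        print(n,sg,'top',proj(t,W).round(),'scene',proj(s,W).round())
b=cv2.resize(t['pixels'][165:235,250:325],None,fx=5,fy=5,interpolation=cv2.INTER_CUBIC); a=cv2.resize(s['pixels'][190:265,255:350],None,fx=4,fy=4,interpolation=cv2.INTER_CUBIC)
H=np.zeros((360,770,3),np.uint8); H[:b.shape[0],:b.shape[1]]=b; H[:a.shape[0],380:380+a.shape[1]]=a; cv2.imwrite('pics/c5.png',H)
```

```text
r1 1 top [[279. 223.]] scene [[313. 248.]]
r1 -1 top [[292. 223.]] scene [[323. 242.]]
r2 1 top [[279. 211.]] scene [[304. 242.]]
r2 -1 top [[292. 211.]] scene [[315. 237.]]
r3 1 top [[278. 201.]] scene [[298. 231.]]
r3 -1 top [[291. 201.]] scene [[309. 226.]]
bin back 1 top [[279. 193.]] scene [[289. 243.]]
bin back -1 top [[294. 192.]] scene [[301. 237.]]
```

View pics/c5.png

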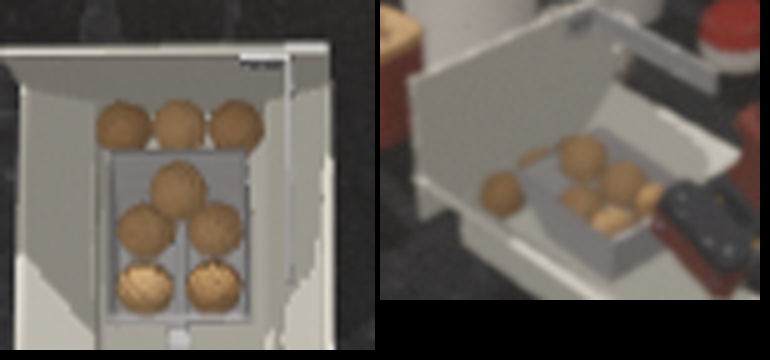

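The top crop shows 5 nuts in the scoop: two at the back (145/213,288), two in the middle (145/215,230) and one standing on the nose at (178,190). The other three are in a row at the back panel. The scoop is heaped. I'll check whether it has slipped in the grip, then lift it to blade height.

Run:
```python
from plan import *
import pickle
a=pickle.load(open('w5.pkl','rb'))['pixels']; c=camera('wrist'); b=c['pixels']
for u in (275,290,350,370):
    f=lambda im: im[85:125,u].mean(1).round().astype(int)
    print(u,f(a).tolist()); print('   ',f(b).tolist())
R,p=scoop()
print(proj(c,p+R@np.array([[-.035,.02,.037],[-.032,.02,.037]]).T if 0 else np.array([p+R@np.array([-.035,.02,.037]),p+R@np.array([-.032,.02,.037])])))
b=go((16,0,37),(48,-8,126),-3); b=go((16,0,37),(50,-30,135.5),0,base=b)
```

```text
275 [252, 252, 253, 253, 253, 253, 252, 251, 250, 250, 252, 252, 253, 253, 253, 253, 253, 254, 255, 226, 109, 113, 117, 118, 114, 114, 117, 117, 120, 113, 116, 117, 115, 116, 115, 118, 118, 114, 116, 115]
    [61, 62, 53, 56, 61, 52, 56, 57, 56, 54, 52, 100, 149, 158, 158, 152, 159, 112, 55, 46, 54, 56, 48, 53, 52, 49, 50, 48, 55, 48, 50, 50, 49, 48, 51, 51, 48, 40, 93, 116]
290 [252, 252, 252, 253, 253, 253, 252, 250, 250, 251, 251, 252, 253, 253, 253, 253, 253, 255, 255, 189, 105, 111, 117, 116, 118, 117, 116, 115, 115, 114, 118, 116, 116, 118, 119, 116, 117, 114, 120, 121]
    [58, 61, 57, 53, 56, 55, 53, 54, 48, 51, 43, 100, 151, 156, 153, 153, 160, 113, 56, 49, 46, 52, 50, 51, 49, 52, 50, 50, 49, 48, 54, 50, 48, 53, 52, 50, 51, 46, 97, 118]
350 [253, 253, 253, 254, 254, 253, 252, 251, 250, 252, 252, 253, 253, 254, 254, 253, 255, 255, 189, 104, 108, 117, 118, 115, 110, 115, 115, 122, 113, 117, 117, 113, 117, 115, 117, 116, 117, 113, 120, 80]
    [49, 47, 47, 44, 50, 50, 50, 50, 47, 51, 39, 106, 147, 159, 158, 156, 159, 97, 43, 42, 49, 51, 52, 46, 51, 51, 53, 52, 49, 53, 47, 50, 53, 49, 51, 49, 56, 41, 97, 117]
370 [196, 195, 198, 202, 203, 196, 192, 189, 191, 189, 196, 215, 251, 255, 254, 254, 255, 250, 168, 102, 109, 114, 116, 110, 117, 117, 115, 115, 114, 118, 110, 114, 116, 117, 114, 118, 115, 118, 120, 70]
    [45, 50, 51, 49, 52, 48, 46, 46, 45, 45, 43, 97, 145, 156, 158, 156, 162, 108, 45, 48, 48, 53, 50, 50, 51, 45, 52, 49, 51, 56, 53, 52, 54, 56, 50, 52, 48, 45, 95, 117]
[[283.1023332  103.419697  ]
 [283.18240719  97.72340004]]
(48, -8, 126) -3 -> d [ 0.357  0.082 -0.358] a [ 0.0006 -0.0004 -0.0002] tcp [0.454 0.154 0.117]
(50, -30, 135.5) 0 -> d [ 0.079  0.22  -0.142] a [-0.     -0.0167  0.    ] tcp [0.455 0.132 0.134]
```

Run:
```python
from plan import *
go((16,0,37),(50,-30,135.5),0.5)
```

```text
(50, -30, 135.5) 0.5 -> d [ 0.441  0.301 -0.51 ] a [ 0.0006 -0.0199 -0.0002] tcp [0.455 0.132 0.135]
```

```bash
python3 -m crank '[{"dx":0.05,"dy":0,"dz":-0.06,"ax":0,"ay":-0.003,"az":0},{"dx":0.1,"dy":0.01,"dz":-0.12,"ax":0,"ay":-0.006,"az":0},{"dx":0.16,"dy":0.04,"dz":-0.19,"ax":0,"ay":-0.009,"az":0},{"dx":0.22,"dy":0.08,"dz":-0.26,"ax":0,"ay":-0.012,"az":0},{"dx":0.28,"dy":0.13,"dz":-0.33,"ax":0,"ay":-0.015,"az":0},{"dx":0.34,"dy":0.18,"dz":-0.39,"ax":0,"ay":-0.018,"az":0},{"dx":0.39,"dy":0.23,"dz":-0.45,"ax":0,"ay":-0.0199,"az":0},{"dx":0.42,"dy":0.27,"dz":-0.485,"ax":0,"ay":-0.0199,"az":0},{"dx":0.435,"dy":0.29,"dz":-0.503,"ax":0,"ay":-0.0199,"az":0},{"dx":0.441,"dy":0.3,"dz":-0.51,"ax":0,"ay":-0.0199,"az":0}]'
python3 - <<'E'
from plan import *
import pickle
rep(); s=camera('scene'); t=camera('top'); pickle.dump((s,t),open('st9.pkl','wb')); R,p=scoop()
print('expect top nuts',[proj(t,p+R@np.array(q)/1).round().tolist() for q in [(-.014,.02,.021),(-.014,-.02,.021),(.022,.02,.021),(.022,-.02,.021),(.044,0,.041)]])
print('expect scene nose nut',proj(s,p+R@np.array([.044,0,.041])))
for n,c,b in [('scene',s,(150,280,255,390)),('top',t,(160,260,250,340))]:
    hs=cv2.cvtColor(c['pixels'],cv2.COLOR_BGR2HSV); m=cv2.inRange(hs,(8,90,50),(20,255,200)); z=np.zeros_like(m); z[b[0]:b[1],b[2]:b[3]]=m[b[0]:b[1],b[2]:b[3]]
    z=cv2.erode(z,np.ones((3,3))); k,_,st,ce=cv2.connectedComponentsWithStats(z); print(n,[(int(st[i,4]),ce[i].round().tolist()) for i in range(1,k) if st[i,4]>10])
go((16,0,37),(50,-50,135.5),0.5); go((16,0,37),(50,-72,135.5),0.5)
E
```

```text
clock: 31.15
tool_pos: [0.4547, 0.1325, 0.1345]
tcp_rot: [[0.943, -0.012, 0.333], [-0.012, -1.0, -0.004], [0.333, -0.0, -0.943]]
ft_force: [0.2, 0.2, -1.0]
width: 0.223
grip_force: 58.0
scoop bin pos mm [ 33.2 -30.1  98.4] pitch(nose down) deg 0.54 roll -0.1 yaw -0.04 lip bin [103.6 -30.1 134.7] mouth [ 49.6 -30.1 135.2]
expect top nuts [[[287.0, 213.0]], [[301.0, 213.0]], [[287.0, 201.0]], [[301.0, 201.0]], [[294.0, 193.0]]]
expect scene nose nut [[307.2043892 207.8829267]]
scene [(64, [259.0, 198.0]), (201, [313.0, 212.0]), (117, [292.0, 234.0])]
top [(44, [274.0, 190.0]), (150, [294.0, 198.0]), (32, [287.0, 213.0]), (56, [301.0, 212.0])]
(50, -50, 135.5) 0.5 -> d [ 0.004  0.201 -0.   ] a [ 0.0006  0.0002 -0.    ] tcp [0.455 0.112 0.135]
(50, -72, 135.5) 0.5 -> d [ 0.004  0.421 -0.001] a [ 0.0006  0.0002 -0.    ] tcp [0.455 0.09  0.135]
```

```bash
python3 -m crank '[{"dx":0,"dy":0.03,"dz":0,"ax":0,"ay":0,"az":0},{"dx":0,"dy":0.06,"dz":0,"ax":0,"ay":0,"az":0},{"dx":0,"dy":0.09,"dz":0,"ax":0,"ay":0,"az":0},{"dx":0,"dy":0.12,"dz":0,"ax":0,"ay":0,"az":0},{"dx":0,"dy":0.15,"dz":0,"ax":0,"ay":0,"az":0},{"dx":0,"dy":0.18,"dz":0,"ax":0,"ay":0,"az":0},{"dx":0,"dy":0.21,"dz":0,"ax":0,"ay":0,"az":0},{"dx":0,"dy":0.24,"dz":0,"ax":0,"ay":0,"az":0},{"dx":0,"dy":0.27,"dz":0,"ax":0,"ay":0,"az":0},{"dx":0,"dy":0.3,"dz":0,"ax":0,"ay":0,"az":0}]'
cat > nuts.py <<'E'
from plan import *
import pickle
rep(); s=camera('scene'); t=camera('top'); pickle.dump((s,t),open('st10.pkl','wb')); R,p=scoop()
print('expect top nuts',[proj(t,p+R@np.array(q)/1).round()[0].tolist() for q in [(-.014,.02,.021),(-.014,-.02,.021),(.022,.02,.021),(.022,-.02,.021),(.044,0,.041)]])
for n,c,b in [('scene',s,(150,280,255,420)),('top',t,(160,260,250,340))]:
    hs=cv2.cvtColor(c['pixels'],cv2.COLOR_BGR2HSV); m=cv2.inRange(hs,(8,90,50),(20,255,200)); z=np.zeros_like(m); z[b[0]:b[1],b[2]:b[3]]=m[b[0]:b[1],b[2]:b[3]]
    z=cv2.erode(z,np.ones((3,3))); k,_,st,ce=cv2.connectedComponentsWithStats(z); print(n,[(int(st[i,4]),st[i,:4].tolist(),ce[i].round().tolist()) for i in range(1,k) if st[i,4]>8])
E
python3 nuts.py
```

```text
clock: 32.5
tool_pos: [0.4546, 0.1024, 0.1347]
tcp_rot: [[0.943, -0.012, 0.333], [-0.012, -1.0, -0.004], [0.333, -0.001, -0.943]]
ft_force: [-0.2, -0.5, -1.6]
width: 0.224
grip_force: 58.0
scoop bin pos mm [ 33.5 -60.1  98.6] pitch(nose down) deg 0.5 roll -0.09 yaw -0.03 lip bin [103.8 -60.1 135. ] mouth [ 49.8 -60.1 135.5]
expect top nuts [[298.0, 213.0], [311.0, 213.0], [298.0, 201.0], [311.0, 201.0], [304.0, 192.0]]
scene [(65, [256, 193, 8, 12], [259.0, 199.0]), (144, [308, 199, 24, 19], [318.0, 209.0]), (150, [282, 226, 26, 16], [294.0, 233.0])]
top [(47, [271, 187, 8, 8], [274.0, 190.0]), (39, [282, 186, 6, 8], [285.0, 190.0]), (102, [292, 187, 14, 18], [299.0, 196.0]), (89, [310, 196, 7, 20], [312.0, 206.0]), (36, [293, 209, 9, 7], [297.0, 213.0])]
```

```bash
python3 -m crank '[{"dx":0,"dy":0.025,"dz":0,"ax":0,"ay":0,"az":0},{"dx":0,"dy":0.05,"dz":0,"ax":0,"ay":0,"az":0},{"dx":0,"dy":0.075,"dz":0,"ax":0,"ay":0,"az":0},{"dx":0,"dy":0.1,"dz":0,"ax":0,"ay":0,"az":0},{"dx":0,"dy":0.125,"dz":0,"ax":0,"ay":0,"az":0},{"dx":0,"dy":0.15,"dz":0,"ax":0,"ay":0,"az":0},{"dx":0,"dy":0.175,"dz":0,"ax":0,"ay":0,"az":0},{"dx":0,"dy":0.2,"dz":0,"ax":0,"ay":0,"az":0},{"dx":0,"dy":0.22,"dz":0,"ax":0,"ay":0,"az":0},{"dx":0,"dy":0.24,"dz":0,"ax":0,"ay":0,"az":0}]'
python3 nuts.py
```

```text
clock: 33.85
tool_pos: [0.4543, 0.0785, 0.1347]
tcp_rot: [[0.943, -0.012, 0.333], [-0.012, -1.0, -0.003], [0.333, -0.001, -0.943]]
ft_force: [0.4, 0.5, -2.0]
width: 0.222
grip_force: 58.0
scoop bin pos mm [ 33.5 -84.   98.6] pitch(nose down) deg 0.51 roll -0.09 yaw -0.03 lip bin [103.8 -84.  135. ] mouth [ 49.8 -84.  135.5]
expect top nuts [[306.0, 213.0], [319.0, 213.0], [306.0, 201.0], [319.0, 201.0], [312.0, 192.0]]
scene [(55, [363, 151, 9, 12], [367.0, 154.0]), (64, [256, 192, 8, 13], [259.0, 198.0]), (49, [307, 196, 9, 8], [311.0, 200.0]), (32, [319, 208, 12, 6], [325.0, 210.0]), (150, [282, 226, 25, 16], [294.0, 233.0])]
top [(47, [271, 187, 8, 8], [274.0, 190.0]), (48, [282, 186, 8, 8], [285.0, 190.0]), (110, [293, 186, 13, 19], [300.0, 193.0]), (107, [315, 196, 9, 20], [319.0, 206.0]), (18, [301, 210, 5, 6], [303.0, 213.0])]
```

```bash
python3 -m crank '[{"dx":0,"dy":0.025,"dz":0,"ax":0,"ay":0,"az":0},{"dx":0,"dy":0.05,"dz":0,"ax":0,"ay":0,"az":0},{"dx":0,"dy":0.075,"dz":0,"ax":0,"ay":0,"az":0},{"dx":0,"dy":0.1,"dz":0,"ax":0,"ay":0,"az":0},{"dx":0,"dy":0.13,"dz":0,"ax":0,"ay":0,"az":0},{"dx":0,"dy":0.16,"dz":0,"ax":0,"ay":0,"az":0},{"dx":0,"dy":0.19,"dz":0,"ax":0,"ay":0,"az":0},{"dx":0,"dy":0.22,"dz":0,"ax":0,"ay":0,"az":0},{"dx":0,"dy":0.26,"dz":0,"ax":0,"ay":0,"az":0},{"dx":0,"dy":0.3,"dz":0,"ax":0,"ay":0,"az":0}]'
python3 nuts.py
```

```text
clock: 35.2
tool_pos: [0.454, 0.0484, 0.1347]
tcp_rot: [[0.943, -0.012, 0.333], [-0.012, -1.0, -0.004], [0.334, -0.001, -0.943]]
ft_force: [-0.1, 0.8, -2.1]
width: 0.223
grip_force: 58.0
scoop bin pos mm [  33.5 -114.2   98.6] pitch(nose down) deg 0.5 roll -0.09 yaw -0.02 lip bin [ 103.8 -114.1  135. ] mouth [  49.8 -114.1  135.5]
expect top nuts [[316.0, 213.0], [330.0, 213.0], [316.0, 201.0], [329.0, 201.0], [323.0, 192.0]]
scene [(203, [361, 151, 13, 35], [367.0, 164.0]), (65, [256, 192, 8, 13], [259.0, 198.0]), (48, [335, 199, 12, 9], [340.0, 203.0]), (129, [283, 232, 24, 12], [295.0, 238.0]), (12, [324, 267, 5, 4], [326.0, 268.0])]
top [(46, [271, 188, 8, 7], [275.0, 191.0]), (44, [282, 189, 8, 7], [286.0, 192.0]), (47, [293, 188, 9, 8], [297.0, 192.0]), (35, [311, 197, 10, 7], [316.0, 201.0]), (49, [326, 196, 9, 9], [330.0, 200.0]), (39, [311, 209, 10, 7], [315.0, 213.0]), (56, [326, 208, 9, 8], [330.0, 212.0]), (36, [271, 245, 8, 7], [274.0, 248.0])]
```

The strike-off worked: four nuts are bedded in the scoop at (316,201), (330,200), (315,213) and (330,212). Four are in the bin: three at the back, and the struck nut at (274,248). On to the scales.

```bash
python3 -m crank '[{"dx":0,"dy":0.04,"dz":0,"ax":0,"ay":0,"az":0},{"dx":0,"dy":0.1,"dz":0,"ax":0,"ay":0,"az":0},{"dx":0,"dy":0.18,"dz":0,"ax":0,"ay":0,"az":0},{"dx":0,"dy":0.28,"dz":0,"ax":0,"ay":0,"az":0},{"dx":-0.02,"dy":0.4,"dz":0,"ax":0,"ay":0,"az":0},{"dx":-0.05,"dy":0.53,"dz":0,"ax":0,"ay":0,"az":0},{"dx":-0.1,"dy":0.66,"dz":0,"ax":0,"ay":0,"az":0},{"dx":-0.14,"dy":0.79,"dz":0,"ax":0,"ay":0,"az":0},{"dx":-0.18,"dy":0.9,"dz":0,"ax":0,"ay":0,"az":0},{"dx":-0.22,"dy":1,"dz":0,"ax":0,"ay":0,"az":0}]' | sed -n 1,4p
python3 - <<'E'
from plan import *
import pickle
t=camera('top'); hs=cv2.cvtColor(t['pixels'],cv2.COLOR_BGR2HSV)
# display (greenish) and all bin nuts
m=cv2.inRange(hs,(8,90,50),(20,255,200)); z=np.zeros_like(m); z[165:280,255:320]=m[165:280,255:320]; z=cv2.erode(z,np.ones((3,3))); k,_,st,ce=cv2.connectedComponentsWithStats(z)
for i in range(1,k):
    if st[i,4]>8: print(ce[i].round(),np.round(1e3*RB.T@(plane(t,ce[i],.027)[0]-B)))
c=pickle.load(open('w3.pkl','rb')); w=pickle.load(open('w2.pkl','rb'))
print('scales edges w2',plane(w,[(580,47),(513,182)],.021)[:,:2], 'w3',plane(c,np.array([(782,198),(703,325)])/1.25,.021)[:,:2])
go((0,0,0),(478,-288,60),0.5,frame='w',yaw=10)
E
```

```text
clock: 36.55
tool_pos: [0.432, -0.0519, 0.1273]
tcp_rot: [[0.943, -0.012, 0.334], [-0.012, -1.0, -0.004], [0.334, -0.0, -0.943]]
ft_force: [-0.1, 0.6, -1.4]
[275. 191.] [108.  38.  27.]
[286. 192.] [103.   2.  27.]
[297. 192.] [104. -34.  27.]
[275. 265.] [-127.   37.   27.]
scales edges w2 [[ 0.58350985 -0.21782085]
 [ 0.38188127 -0.19576865]] w3 [[ 0.58533386 -0.21666198]
 [ 0.39744874 -0.18775311]]
(478, -288, 60) 0.5 -> d [-0.666  2.556  0.095] a [ 0.0205 -0.0001 -0.0559] tcp [ 0.369 -0.307  0.096]
```

```bash
python3 -m crank '[{"dx":-0.02,"dy":0.1,"dz":-0.01,"ax":0,"ay":0,"az":0},{"dx":-0.05,"dy":0.2,"dz":-0.02,"ax":0,"ay":0,"az":0},{"dx":-0.08,"dy":0.3,"dz":-0.03,"ax":0,"ay":0,"az":0},{"dx":-0.11,"dy":0.4,"dz":-0.04,"ax":0,"ay":0,"az":0},{"dx":-0.14,"dy":0.5,"dz":-0.05,"ax":0,"ay":0,"az":0},{"dx":-0.17,"dy":0.6,"dz":-0.06,"ax":0,"ay":0,"az":0},{"dx":-0.2,"dy":0.7,"dz":-0.07,"ax":0,"ay":0,"az":0},{"dx":-0.23,"dy":0.8,"dz":-0.08,"ax":0,"ay":0,"az":0},{"dx":-0.26,"dy":0.9,"dz":-0.09,"ax":0,"ay":0,"az":0},{"dx":-0.28,"dy":1,"dz":-0.1,"ax":0,"ay":0,"az":0}]' | sed -n 1,2p
python3 -m crank '[{"dx":-0.03,"dy":0.1,"dz":0.02,"ax":0.002,"ay":0,"az":-0.006},{"dx":-0.06,"dy":0.2,"dz":0.02,"ax":0.004,"ay":0,"az":-0.012},{"dx":-0.09,"dy":0.3,"dz":0.02,"ax":0.006,"ay":0,"az":-0.018},{"dx":-0.12,"dy":0.4,"dz":0.02,"ax":0.008,"ay":0,"az":-0.024},{"dx":-0.15,"dy":0.5,"dz":0.02,"ax":0.01,"ay":0,"az":-0.03},{"dx":-0.17,"dy":0.6,"dz":0.02,"ax":0.012,"ay":0,"az":-0.036},{"dx":-0.2,"dy":0.7,"dz":0.02,"ax":0.014,"ay":0,"az":-0.042},{"dx":-0.22,"dy":0.8,"dz":0.02,"ax":0.016,"ay":0,"az":-0.048},{"dx":-0.24,"dy":0.9,"dz":0.02,"ax":0.018,"ay":0,"az":-0.052},{"dx":-0.25,"dy":1,"dz":0.02,"ax":0.02,"ay":0,"az":-0.056}]'
python3 - <<'E'
from plan import *
R,p=scoop(); print('scoop world',p,'z axis',R[:,2])
b=go((0,0,0),(478,-288,30),0.5,frame='w',yaw=10); go((0,0,0),(478,-288,21.5),0.5,frame='w',yaw=10)
E
```

```text
clock: 37.85
tool_pos: [0.401, -0.1513, 0.1274]
clock: 39.1
tool_pos: [0.3768, -0.2512, 0.117]
tcp_rot: [[0.928, 0.174, 0.328], [0.164, -0.985, 0.059], [0.334, -0.001, -0.943]]
ft_force: [0.5, -0.0, -1.9]
width: 0.224
grip_force: 58.0
scoop world [ 0.48584565 -0.23198082  0.08095116] z axis [0.00832883 0.00274901 0.99996154]
(478, -288, 30) 0.5 -> d [-0.335  0.538  0.421] a [ 0.0003 -0.      0.0002] tcp [ 0.369 -0.307  0.066]
(478, -288, 21.5) 0.5 -> d [-0.363  0.539  0.502] a [ 0.0003 -0.      0.0002] tcp [ 0.369 -0.307  0.058]
```

```bash
python3 -m crank '[{"dx":-0.03,"dy":0.06,"dz":0.04,"ax":0,"ay":0,"az":0},{"dx":-0.07,"dy":0.13,"dz":0.09,"ax":0,"ay":0,"az":0},{"dx":-0.12,"dy":0.2,"dz":0.14,"ax":0,"ay":0,"az":0},{"dx":-0.16,"dy":0.27,"dz":0.2,"ax":0,"ay":0,"az":0},{"dx":-0.2,"dy":0.34,"dz":0.26,"ax":0,"ay":0,"az":0},{"dx":-0.24,"dy":0.41,"dz":0.32,"ax":0,"ay":0,"az":0},{"dx":-0.28,"dy":0.47,"dz":0.37,"ax":0,"ay":0,"az":0},{"dx":-0.31,"dy":0.51,"dz":0.4,"ax":0,"ay":0,"az":0},{"dx":-0.335,"dy":0.538,"dz":0.421,"ax":0,"ay":0,"az":0},{"dx":-0.335,"dy":0.538,"dz":0.421,"ax":0,"ay":0,"az":0}]' | sed -n 1,4p
python3 -m crank '[{"dx":-0.01,"dy":0,"dz":0.03,"ax":0,"ay":0,"az":0},{"dx":-0.02,"dy":0,"dz":0.05,"ax":0,"ay":0,"az":0},{"dx":-0.025,"dy":0,"dz":0.065,"ax":0,"ay":0,"az":0},{"dx":-0.027,"dy":0,"dz":0.075,"ax":0,"ay":0,"az":0},{"dx":-0.028,"dy":0,"dz":0.08,"ax":0,"ay":0,"az":0},{"dx":-0.028,"dy":0,"dz":0.08,"ax":0,"ay":0,"az":0},{"dx":-0.028,"dy":0,"dz":0.08,"ax":0,"ay":0,"az":0},{"dx":-0.028,"dy":0,"dz":0.08,"ax":0,"ay":0,"az":0},{"dx":-0.028,"dy":0,"dz":0.08,"ax":0,"ay":0,"az":0},{"dx":-0.028,"dy":0,"dz":0.08,"ax":0,"ay":0,"az":0}]'
python3 - <<'E'
from plan import *
R,p=scoop(); print('scoop world',p,'z axis',R[:,2])
E
```

```text
clock: 40.35
tool_pos: [0.3689, -0.3065, 0.066]
tcp_rot: [[0.928, 0.173, 0.328], [0.163, -0.985, 0.059], [0.334, -0.001, -0.943]]
ft_force: [0.2, -1.0, -2.3]
clock: 41.6
tool_pos: [0.369, -0.3064, 0.0576]
tcp_rot: [[0.928, 0.174, 0.328], [0.163, -0.985, 0.059], [0.334, -0.001, -0.943]]
ft_force: [0.1, 0.4, -3.3]
width: 0.222
grip_force: 58.0
scoop world [ 0.47804523 -0.28722549  0.02158413] z axis [0.00831148 0.0025339  0.99996225]
```

```bash
python3 -m crank '[{"dx":-0.001,"dy":0,"dz":0.003,"ax":0,"ay":0,"az":0},{"dx":-0.002,"dy":0,"dz":0.006,"ax":0,"ay":0,"az":0},{"dx":-0.003,"dy":0,"dz":0.009,"ax":0,"ay":0,"az":0},{"dx":-0.004,"dy":0,"dz":0.011,"ax":0,"ay":0,"az":0},{"dx":-0.004,"dy":0,"dz":0.012,"ax":0,"ay":0,"az":0},{"dx":-0.004,"dy":0,"dz":0.012,"ax":0,"ay":0,"az":0},{"dx":-0.004,"dy":0,"dz":0.012,"ax":0,"ay":0,"az":0},{"dx":-0.004,"dy":0,"dz":0.012,"ax":0,"ay":0,"az":0},{"dx":-0.004,"dy":0,"dz":0.012,"ax":0,"ay":0,"az":0},{"dx":-0.004,"dy":0,"dz":0.012,"ax":0,"ay":0,"az":0}]' | sed -n 1,4p
```

```text
clock: 42.85
tool_pos: [0.369, -0.3064, 0.0563]
tcp_rot: [[0.928, 0.174, 0.328], [0.163, -0.985, 0.059], [0.334, -0.001, -0.943]]
ft_force: [-0.1, -0.6, -1.3]
```

```bash
python3 -m crank '[{"dx":-0.001,"dy":0,"dz":0.003,"ax":0,"ay":0,"az":0},{"dx":-0.002,"dy":0,"dz":0.006,"ax":0,"ay":0,"az":0},{"dx":-0.002,"dy":0,"dz":0.007,"ax":0,"ay":0,"az":0},{"dx":-0.002,"dy":0,"dz":0.007,"ax":0,"ay":0,"az":0},{"dx":-0.002,"dy":0,"dz":0.007,"ax":0,"ay":0,"az":0},{"dx":-0.002,"dy":0,"dz":0.007,"ax":0,"ay":0,"az":0},{"dx":-0.002,"dy":0,"dz":0.007,"ax":0,"ay":0,"az":0},{"dx":-0.002,"dy":0,"dz":0.007,"ax":0,"ay":0,"az":0},{"dx":-0.002,"dy":0,"dz":0.007,"ax":0,"ay":0,"az":0},{"dx":-0.002,"dy":0,"dz":0.007,"ax":0,"ay":0,"az":0}]' | sed -n 1,4p
```

```text
clock: 44.1
tool_pos: [0.3691, -0.3064, 0.0556]
tcp_rot: [[0.928, 0.174, 0.328], [0.163, -0.985, 0.059], [0.334, -0.001, -0.943]]
ft_force: [0.1, -0.6, -3.1]
```

```bash
python3 -m crank '[{"dx":-0.001,"dy":0,"dz":0.002,"ax":0,"ay":0,"az":0},{"dx":-0.002,"dy":0,"dz":0.004,"ax":0,"ay":0,"az":0},{"dx":-0.002,"dy":0,"dz":0.006,"ax":0,"ay":0,"az":0},{"dx":-0.003,"dy":0,"dz":0.008,"ax":0,"ay":0,"az":0},{"dx":-0.003,"dy":0,"dz":0.01,"ax":0,"ay":0,"az":0},{"dx":-0.003,"dy":0,"dz":0.01,"ax":0,"ay":0,"az":0},{"dx":-0.003,"dy":0,"dz":0.01,"ax":0,"ay":0,"az":0},{"dx":-0.003,"dy":0,"dz":0.01,"ax":0,"ay":0,"az":0},{"dx":-0.003,"dy":0,"dz":0.01,"ax":0,"ay":0,"az":0},{"dx":-0.003,"dy":0,"dz":0.01,"ax":0,"ay":0,"az":0}]' | sed -n 1,4p
python3 - <<'E'
from plan import *
R,p=scoop(); print('scoop world',p); print([sense()['ft_force'].round(1).tolist() for _ in range(2)], sense()['ft_torque'].round(2))
c=camera('wrist'); print(c['pixels'][96:110,275].mean(1).round(), c['pixels'][96:110,370].mean(1).round())
print(sense()['ft_force'].round(1))
E
```

```text
clock: 45.35
tool_pos: [0.3692, -0.3065, 0.0547]
tcp_rot: [[0.928, 0.174, 0.328], [0.163, -0.985, 0.059], [0.334, -0.001, -0.943]]
ft_force: [-2.1, 0.1, 4.8]
scoop world [ 0.47821556 -0.2873538   0.01860974]
[[-2.1, 0.1, 4.8], [-2.1, 0.1, 4.8]] [ 0.05 -0.1   0.06]
[255. 255. 255. 255. 255. 255. 210. 140. 141. 148. 146. 148. 147. 148.] [255. 255. 255. 255. 255. 255. 208. 130. 138. 149. 146. 144. 147. 147.]
[-1.8  0.4  5.6]
```

Contact at about 7 N, so the scoop is on the scales. I'll release, then back off along the tool axis.

```bash
python3 -m crank '[{"dx":0,"dy":0,"dz":0,"ax":0,"ay":0,"az":0},{"dx":0,"dy":0,"dz":0,"ax":0,"ay":0,"az":0},{"dx":0,"dy":0,"dz":0,"ax":0,"ay":0,"az":0},{"dx":0,"dy":0,"dz":0,"ax":0,"ay":0,"az":0},{"dx":0,"dy":0,"dz":0,"ax":0,"ay":0,"az":0},{"dx":0,"dy":0,"dz":0,"ax":0,"ay":0,"az":0},{"dx":0,"dy":0,"dz":0,"ax":0,"ay":0,"az":0},{"dx":0,"dy":0,"dz":0,"ax":0,"ay":0,"az":0},{"dx":0,"dy":0,"dz":0,"ax":0,"ay":0,"az":0},{"dx":0,"dy":0,"dz":0,"ax":0,"ay":0,"az":0}]' 0.4 10
python3 -m crank '[{"dx":0,"dy":0,"dz":-0.1,"ax":0,"ay":0,"az":0},{"dx":0,"dy":0,"dz":-0.25,"ax":0,"ay":0,"az":0},{"dx":0,"dy":0,"dz":-0.4,"ax":0,"ay":0,"az":0},{"dx":0,"dy":0,"dz":-0.55,"ax":0,"ay":0,"az":0},{"dx":0,"dy":0,"dz":-0.7,"ax":0,"ay":0,"az":0},{"dx":0,"dy":0,"dz":-0.85,"ax":0,"ay":0,"az":0},{"dx":0,"dy":0,"dz":-1,"ax":0,"ay":0,"az":0},{"dx":0,"dy":0,"dz":-1,"ax":0,"ay":0,"az":0},{"dx":0,"dy":0,"dz":-1,"ax":0,"ay":0,"az":0},{"dx":0,"dy":0,"dz":-1,"ax":0,"ay":0,"az":0}]' 0.4 10
python3 - <<'E'
from plan import *
t=camera('top'); w=camera('wrist')
hs=cv2.cvtColor(t['pixels'],cv2.COLOR_BGR2HSV); m=cv2.erode(cv2.inRange(hs,(8,90,50),(20,255,200)),np.ones((3,3)))
for nm,b in [('bin',(165,285,250,320)),('scales',(180,290,390,470))]:
    z=np.zeros_like(m); z[b[0]:b[1],b[2]:b[3]]=m[b[0]:b[1],b[2]:b[3]]; k,_,st,ce=cv2.connectedComponentsWithStats(z)
    for i in range(1,k):
        if st[i,4]>8: print(nm,st[i,4],ce[i].round(), np.round(1e3*RB.T@(plane(t,ce[i],.027)[0]-B)) if nm=='bin' else plane(t,ce[i],.042).round(3))
hs=cv2.cvtColor(w['pixels'],cv2.COLOR_BGR2HSV); m=cv2.erode(cv2.inRange(hs,(7,80,30),(22,255,230)),np.ones((5,5))); m[230:]=0
k,_,st,ce=cv2.connectedComponentsWithStats(m)
for i in range(1,k):
    if st[i,4]>80: print('wrist',st[i,4],ce[i].round(),plane(w,ce[i],.042).round(3))
E
```

```text
clock: 46.65
tool_pos: [0.3692, -0.3064, 0.0546]
tcp_rot: [[0.928, 0.174, 0.328], [0.163, -0.985, 0.059], [0.334, -0.001, -0.943]]
ft_force: [0.2, -0.3, -0.2]
width: 0.701
grip_force: 0.0
clock: 47.9
tool_pos: [0.3362, -0.3119, 0.1485]
tcp_rot: [[0.929, 0.174, 0.328], [0.163, -0.985, 0.06], [0.333, -0.002, -0.943]]
ft_force: [-0.5, -0.2, 0.2]
width: 0.7
grip_force: 0.0
bin 46 [275. 191.] [108.  38.  27.]
bin 45 [286. 192.] [103.   3.  27.]
bin 47 [297. 192.] [104. -33.  27.]
bin 32 [274. 265.] [-127.   37.   27.]
scales 49 [435. 227.] [[ 0.509 -0.305  0.042]]
scales 32 [422. 230.] [[ 0.499 -0.265  0.042]]
scales 52 [437. 238.] [[ 0.473 -0.31   0.042]]
scales 37 [424. 241.] [[ 0.465 -0.269  0.042]]
wrist 445 [350.  49.] [[ 0.5   -0.306  0.042]]
wrist 429 [303.  49.] [[ 0.493 -0.267  0.042]]
wrist 446 [349.  88.] [[ 0.467 -0.311  0.042]]
wrist 272 [301.  91.] [[ 0.457 -0.272  0.042]]
```

Four nuts are in the scoop on the scales, four are in the bin, and the fingers are clear.

```bash
python3 -c "
from bench import hand_in
print(hand_in())"
```

```text
the job is handed in; nothing more can be done
None
```

The level scoop with four walnuts is on the middle of the scales and released, the other four walnuts are in the bin by the last camera check, and the job was handed in at about 48 s; the hand-in returned no verdict.

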